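# Build up a grading-screen stack on the bench shaker and clamp it

### The job

Get the grain grading screens ready to run: on the collecting pan that stands on the shaker nest first the fine woven-wire screen, then the coarse slotted screen, which was left upside down after brushing and must go on right way up, each one fully home. Then slide the clamping bar up until the stack is held snugly between it and the fixed stop, and turn its wing knob clockwise until it is tight. Do not shift or knock over the other things on the bench.

Things in the scene. Friction and masses are not known exactly. Their poses are not given: they have to be found in the camera images.
- shaker: bench shaker, fixed: white housing 120 (its x) by 228 mm (its y), flat aluminium deck 54 mm above the worktop. Origin: centre of the underside, z up; its dial is on its +x side. On the deck along y: upright fixed stop (74 mm wide, 44 mm high, 9 mm thick, foot 20 mm behind) at the -y end, then the pan, then the sliding clamping bar at the +y end
- fixed_stop (a point): middle of the rubber face of the fixed stop, which looks along the shaker's +y; 22 mm above the deck; axes as the shaker's
- bar_face (a point): middle of the sliding clamping bar's rubber face, which looks along the shaker's -y towards the pan; 22 mm above the deck; axes as the shaker's. The bar is 74 mm wide, 44 mm high, 9 mm thick, on a carriage 50 mm wide and 14 mm high that reaches 75 mm behind the face (+y)
- clamp_bar (a joint): travel of the clamping bar in m: 0 = fully open (face 120 mm from the fixed stop's face), grows as it slides towards the fixed stop, up to 0.058; moves with 2 to 4 N when the knob is loose, held fast when the knob is tight
- knob_grip (a point): centre of the wing of the black clamp knob on the bar's carriage, 52 mm behind the bar's face and 56 mm above the deck: upright flat wing 12 mm thick (its x), 46 mm long (its y), its top 10 mm above this point, on a boss 24 mm across that reaches up to 8 mm below this point. Turns with the knob; z up
- clamp_knob (a joint): turn of the clamp knob in rad, growing clockwise seen from above: 0 = loose, with the wing along the shaker's y; the brake bites from about 0.55, is tight from 0.85, and the knob stops at 1.4. It stays where it is left; turning takes under 0.5 N m
- pan: collecting pan standing loose on the shaker's deck: steel, open at the top, 60 mm (its x) by 78 mm (its y), 32 mm high, walls 3 mm, so the mouth is 54 by 72 mm. Origin: centre of the underside; z up. Mass about 0.2 kg
- fine_screen: fine screen, right way up: steel frame 60 (its x) by 78 (its y) by 46 mm high, 0.16 kg, fine wire mesh. Upper 32 mm: straight frame, 3 mm walls, mouth 54 by 72; lower 14 mm: tapered skirt, 50 by 68 at the frame, 45 by 63 at the foot, nests in the mouth below until the frame's edge rests on that rim. Origin: centre of the foot; z to the mouth. Home on the pan: origin 18 mm above the pan's
- coarse_screen: coarse screen: frame exactly like the fine screen's, but a steel plate with wide slots in place of the mesh. Starts upside down, mouth on the worktop: z axis down, origin (centre of the skirt's foot) 46 mm above the worktop. It stands steadily on a 60 by 32 mm end face of its frame, or on a side face. Home on the fine screen: origin 32 mm above the fine screen's, z up
- wash_bottle: bystander: squeeze wash bottle, about 62 mm across, 166 mm to the cap and 202 mm to the spout, standing; origin under its base, whose centre is 16 mm from it along its y
- sample_jar_blue: bystander: white jar with a blue lid, 68 mm across, 115 mm high, standing; origin centre of its base
- sample_jar_brown: bystander: small brown jar with a black lid, 45 mm across, 75 mm high, standing; origin centre of its base
- carton: bystander: small brown carton, 61 by 60 by 62 mm high; origin centre of its base
- wire_brush: bystander: bench brush with a wooden handle, 40 by 265 (its y) by 54 mm, lying; origin centre of its underside
- parts_case: fixed obstacle: parts case with a closed lid, 85 (its x) by 112 mm (its y), 42 mm high; origin centre of its base
- machine_vice: fixed obstacle: small vice, x from -28 to 28 and y from -65 to 61 mm about its origin on the worktop, 46 mm high
- guard_corner (a point): lower front corner nearest the working area of the grain mill's clear upright guard panel, a fixed obstacle: from here the panel runs 480 mm towards world -y and 730 mm up; below it the mill's drawer fronts stand 40 mm nearer to the robot, from 45 mm farther in -y on, 106 mm high. Axes as the world's

How it is judged:
At the end, for the whole second after the job is handed in: Fine screen home on the pan, coarse on the fine: upright, level to 0.08 rad, concentric to 5 mm, height to 2.5 mm; pan on the deck, within 25 mm of the middle line, gaps to fixed stop and clamping bar 3.5 mm or less; knob at 0.85 rad or more; all at rest (z of fine_screen in the frame of pan between 0.015 and 0.0205 m and horizontal distance between fine_screen and pan below 0.005 m and angle between each of fine_screen, coarse_screen's own z axis and vertical below 0.08 rad and z of coarse_screen in the frame of fine_screen between 0.029 and 0.0345 m and horizontal distance between coarse_screen and fine_screen below 0.005 m and angle between pan's own z axis and vertical below 0.05 rad and y of pan in the frame of fixed_stop between 0.034 and 0.0425 m and y of pan in the frame of bar_face between -0.0425 and -0.034 m and x of pan in the frame of fixed_stop between -0.025 and 0.025 m and value of joint clamp_knob above 0.85 rad and linear speed of each of pan, fine_screen, coarse_screen below 0.02 m/s); the robot touches nothing.
It fails at once if one of the other loose things (bottle, jars, carton, brush) is shifted by more than 30 mm or tipped over ((distance of wash_bottle from where it was at the start of the episode above 0.03 m or angle between wash_bottle's own z axis and vertical above 0.35 rad) or (distance of sample_jar_blue from where it was at the start of the episode above 0.03 m or angle between sample_jar_blue's own z axis and vertical above 0.35 rad) or (distance of sample_jar_brown from where it was at the start of the episode above 0.03 m or angle between sample_jar_brown's own z axis and vertical above 0.35 rad) or (distance of carton from where it was at the start of the episode above 0.03 m or angle between carton's own z axis and vertical above 0.35 rad) or (distance of wire_brush from where it was at the start of the episode above 0.03 m or angle between wire_brush's own z axis and vertical above 0.35 rad)).
It also fails if it takes over 72 s, if anything falls off the work surface, if the arm or the gripper's body presses on something with over 40 N, if the wrist force passes 120 N, or if a joint passes its speed limit or range.

### The arm

A 6-joint arm with a two-finger parallel gripper is mounted at the origin on a cart in front of the work surface, level with it; the furniture and walls round the work are solid. World frame = base frame: x ahead of the robot, y to its left, z up, the work surface at z = 0. Lengths are in m, angles in rad, forces in N, time in s.
With the tool pointing down it reaches from about 0.325 to 0.775 m from the base axis. Payload 5.5 kg.
Tool frame: the origin (TCP) lies midway between the tips of the shut fingers; the grasp point (between the pads) lies 19 mm behind it; z points along the fingers, y is the line along which they close (so a half turn about z gives the same grasp; the last joint's range is limited). The gripper opens to 85 mm and grips with 20 to 120 N. Pads are 22 mm wide; open, the fingers measure 114 mm over their backs; the gripper's body (76 mm by 85 mm) begins 54 mm behind the grasp point. The pads swing forward as they close: fully open they stand 13 mm farther back than shut.
Start: joints at [-0.057, 0.091, 1.231, -0, 1.82, -0.057], TCP at [0.6, -0, 0.231] pointing down, gripper open.
Joint ranges: [-2.87, 2.87], [-0.86, 2.18], [0.17, 2.46], [-1.51, 4.65], [0.06, 2.69], [-2.65, 2.65]. Speed limits (rad/s): [2.57, 2.57, 3.01, 3.14, 3.14, 3.14].

### API

Orientations are given as a rotation vector (axis times angle).
In Python, from plant import * gives the robot as it stands.
- The arm moves only by the tool servo_tool, never from a script. Its argument "commands" is text: rows parted by semicolons, each of 5 numbers parted by spaces: the shift along the tool's x, y, z in mm, then the turn about the tool's z in rad, then the finger opening in mm, from 0 to 85.4. In form: dx dy dz spin hand; .... A call has 1 to 5 rows; each row is the pose to reach, as a shift and turn from the pose commanded when the call began, along the tool's axes at that moment; what a row does not reach only later rows make up. A row lasts 1/8 s, in which the tool goes at most 62.5 mm and 10.7 degrees, less where a joint would pass 70% of its speed; a pose out of reach is approached as far as the arm can. A call with a gripper value outside its range is refused whole. The fingers move at their own pace and stop on an object; the grip force is fixed at half the most. Time passes only in rows, so rows that repeat a pose let the fingers close. It gives the time, the measured TCP pose, the force, the opening and the grip force at its end, in the units of the state.
- get_state(): the state, without advancing time (a new reading comes with each control period).
- grab_frame(name): name is "scene" or "side" or "wrist"; returns (picture, depth): 480x640x3 uint8, red, green, blue; 480x640 float32, m along the optical axis (not along the pixel's ray), 0 where there is no reading.
- camera_model(name): a dict with "K" (3x3 intrinsics, pixels), "R" (3x3) and "t" (3): a world point X has camera coordinates R X + t; the wrist camera has in their place "mount" (4x4, takes a point from camera to tool coordinates, whose origin is the TCP and whose axes are the flange's). Camera axes: x right, y down, z forward; pixel columns grow to the right and rows downward; lengths in m; the calibration is good to about 2 mm. A picture is of the moment at which its call begins: read the wrist's pose just before it. camera_model takes no time and is no camera call.
- hand_in(): hands the job in; it is judged then, once.
Trained networks look in the newest picture that a camera, given by its name, has taken for a name from the list of things; names that differ only in an ending like _2 or _b are one class to them, and where a whole thing is asked for, a point or a joint stands for the part that bears it (a point fixed in the world has none). Each returns a list of dicts, best first, with "p" (0 to 1); they miss things now and then, are a little off and sometimes report something else, mostly with a low value. They report only what shows in the picture. A call takes as long as a camera call.
- cut_out(query, camera): "mask" (480x640 bool, what is visible of it) and "rect" ([centre column, centre row, width, height] in pixels, round what is visible of it).
The state is a dict: "clock": time; "qpos": joint angles; "qvel": joint speeds; "joint_efforts": joint torques, N m; "position": TCP position; "tool_rot": TCP orientation; "wrist_force": force on the tool from outside, world axes, zero at the start; "moment": the same for the moment, N m; "opening": opening from 0.0 (shut) to 1.0 (fully open); "grip_force": force on a finger pad.
Only numpy, scipy, OpenCV 4.12 (cv2) and the standard library are available. Lean on these libraries where they do the work, as an engineer would, in place of code of your own. Each camera call takes 0.05 s, during which the arm holds its last target. There are 200 camera calls.

## Working session

There is one attempt and no reset: what is moved stays moved. The work goes in short steps, Python scripts to look and compute and a tool call to move; the robot and the scene stay as the last step left them, time stands still between calls to the robot, and variables do not carry over. Pictures are saved under pics/ and viewed, at most 12 in all, crops included, and the job is handed in when it is done.

Besides the shell and the picture viewer there is one more tool, called after "Call:" by a JSON object that holds its "api" and its "payload", one argument or row to a line. servo_tool: Moves the arm, as the interface text tells. Its arguments: {"type":"object","properties":{"commands":{"type":"string"}},"required":["commands"]}

```bash
mkdir -p pics; ls; cat > h.py <<'E'
from plant import *
import numpy as np, cv2
def snap(n):
    s=get_state(); im,d=grab_frame(n); return s,im,d
def pose(s):
    T=np.eye(4);T[:3,:3]=cv2.Rodrigues(np.array(s["tool_rot"],float))[0];T[:3,3]=s["position"];return T
def world(n,d,s=None):
    m=camera_model(n);K=m["K"];v,u=np.mgrid[:480,:640]
    P=np.stack([(u-K[0][2])*d/K[0][0],(v-K[1][2])*d/K[1][1],d],-1)
    if n=="wrist":
        M=pose(s)@np.array(m["mount"]);return P@M[:3,:3].T+M[:3,3]
    return (P-np.array(m["t"]))@np.array(m["R"])
def save(f,im): cv2.imwrite("pics/"+f,im[...,::-1])
E
python3 - <<'E'
from h import *
for n in ("scene","side","wrist"):
    s,im,d=snap(n);save(n+"0.png",im);W=world(n,d,s);np.savez(n+"0.npz",im=im,W=W,d=d)
    for q in ("shaker","pan","fine_screen","coarse_screen","clamp_knob","wash_bottle","sample_jar_blue","sample_jar_brown","carton","wire_brush","parts_case","machine_vice"):
        r=cut_out(q,n)
        for a in r[:2]:
            p=W[a["mask"]&(d>0)]
            if len(p)>10: print(n,q,round(a["p"],2),np.round(a["rect"]),np.round(np.percentile(p,[3,97],axis=0)*1000).astype(int).tolist())
print(get_state()["clock"],np.round(pose(get_state()),3).tolist())
print({n:camera_model(n) for n in("scene","wrist")})
a=np.vstack([np.load("scene0.npz")["im"],np.load("side0.npz")["im"]]);save("both.png",cv2.resize(a,(600,900))[:,:][:600] if 0 else cv2.resize(np.hstack([np.load("scene0.npz")["im"],np.load("wrist0.npz")["im"]]),(800,300)))
E
```

```text
pics
scene shaker 0.92 [310. 301.  98.  61.] [[518, -61, 14], [729, 51, 114]]
scene shaker 0.69 [339. 286.  37.  30.] [[518, -39, 59], [589, 20, 121]]
scene pan 0.78 [299. 293.  40.  34.] [[610, -50, 54], [687, 18, 88]]
scene fine_screen 0.81 [390. 307.  30.  35.] [[401, 11, 1], [474, 98, 48]]
scene coarse_screen 0.93 [357. 366.  43.  43.] [[529, 140, -1], [601, 219, 47]]
scene clamp_knob 0.48 [346. 277.  23.  16.] [[519, -18, 95], [557, 2, 123]]
scene wash_bottle 0.81 [260. 339.  41.  72.] [[735, 89, 12], [791, 139, 188]]
scene sample_jar_blue 0.98 [363. 207.  22.  45.] [[364, -322, 8], [417, -264, 119]]
scene sample_jar_brown 0.59 [292. 393.  23.  35.] [[700, 202, 4], [740, 244, 78]]
scene carton 0.91 [369. 244.  24.  29.] [[381, -204, 7], [444, -142, 66]]
scene wire_brush 0.53 [347. 182.   5.  14.] [[384, -446, 45], [402, -402, 59]]
side shaker 0.72 [276. 269. 107.  75.] [[507, -53, 7], [727, 51, 107]]
side pan 0.69 [264. 256.  44.  30.] [[610, -50, 55], [688, 18, 85]]
side fine_screen 0.58 [331. 306.  46.  40.] [[397, 10, 3], [474, 97, 46]]
side fine_screen 0.43 [306. 253.  19.  
[... 2031 characters left out ...]
5,  0.27956263,  0.01681223],
       [ 0.17456182,  0.64420419, -0.74466713],
       [-0.21901161, -0.71193097, -0.66722426]]), 't': array([0.59120374, 0.09261204, 1.60653938])}, 'wrist': {'K': array([[334.32234762,   0.        , 320.70840982],
       [  0.        , 334.32234762, 246.04024041],
       [  0.        ,   0.        ,   1.        ]]), 'mount': array([[ 4.65279996e-04, -9.65109549e-01, -2.61846026e-01,
         6.61449264e-02],
       [ 9.99999850e-01,  3.73381779e-04,  4.00714908e-04,
         1.46250919e-03],
       [-2.88965249e-04, -2.61846173e-01,  9.65109578e-01,
        -1.42489593e-01],
       [ 0.00000000e+00,  0.00000000e+00,  0.00000000e+00,
         1.00000000e+00]])}}
```

View pics/scene0.png

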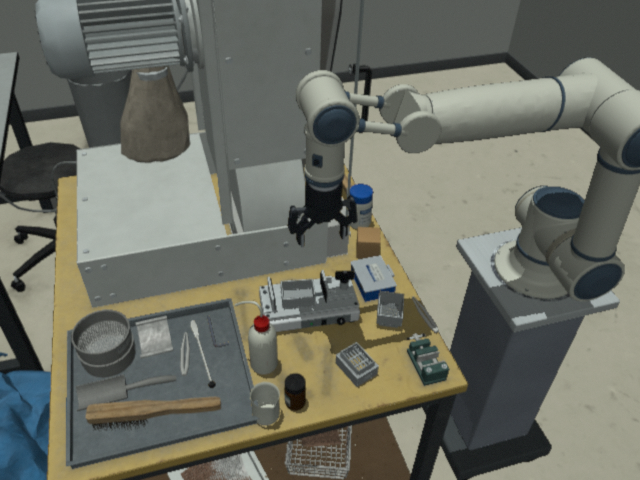

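```bash
cat > ortho.py <<'E'
import numpy as np,cv2
x0,x1,y0,y1=.30,.90,-.35,.35;S=1000
H=np.full((600,700),-1.);C=np.zeros((600,700,3),np.uint8)
pts=[];cl=[]
for n in("scene","side","wrist"):
    z=np.load(n+"0.npz");m=(z["d"]>0);pts.append(z["W"][m]);cl.append(z["im"][m])
P=np.vstack(pts);c=np.vstack(cl)
k=(P[:,0]>x0)&(P[:,0]<x1)&(P[:,1]>y0)&(P[:,1]<y1)&(P[:,2]<.13)&(P[:,2]>-.02);P=P[k];c=c[k]
o=np.argsort(P[:,2]);P=P[o];c=c[o]
for dx in range(-1,2):
  for dy in range(-1,2):
    r=np.clip(((x1-P[:,0])*S).astype(int)+dx,0,599);q=np.clip(((y1-P[:,1])*S).astype(int)+dy,0,699)
    C[r,q]=c
for i in range(0,700,100):
    cv2.line(C,(i+50,0),(i+50,599),(255,0,0),1);cv2.putText(C,"y%d"%(300-i),(i+52,10),0,.35,(255,0,0))
for i in range(0,600,100): cv2.line(C,(0,i),(699,i),(255,0,0),1);cv2.putText(C,"x%d"%(900-i),(0,i+12),0,.35,(255,0,0))
cv2.imwrite("pics/ortho.png",C[...,::-1])
# rectangles from height slices
def rect(name,b,zr):
    m=(P[:,0]>b[0])&(P[:,0]<b[1])&(P[:,1]>b[2])&(P[:,1]<b[3])&(P[:,2]>zr[0])&(P[:,2]<zr[1])
    q=P[m]*1000
    if len(q)<8: print(name,"few");return
    r=cv2.minAreaRect(q[:,:2].astype(np.float32));print(name,len(q),np.round(r[0],1),np.round(r[1],1),round(r[2],1),"z",np.round(np.percentile(q[:,2],[5,50,95])))
rect("fine",(.38,.49,0,.11),(.02,.05))
rect("coarse all",(.51,.62,.12,.235),(.012,.05))
rect("coarse top",(.51,.62,.12,.235),(.04,.05))
rect("pan",(.60,.70,-.06,.03),(.078,.09))
rect("case",(.40,.56,-.13,-.005),(.034,.05))
rect("knob",(.50,.57,-.03,.01),(.108,.125))
rect("bar",(.56,.61,-.08,.05),(.085,.105))
rect("stop",(.68,.73,-.08,.05),(.085,.105))
rect("vice",(.30,.42,.05,.25),(.03,.06))
m=(P[:,2]>.095)&(P[:,2]<.112)&(P[:,1]<-.05)&(P[:,0]>.45);q=P[m]*1000
print("drawer",len(q),np.round(np.percentile(q,[1,10,50,90,99],axis=0)))
E
python3 ortho.py
```

```text
fine 4442 [447.8  47.7] [86.  89.4] 65.4 z [22. 37. 47.]
coarse all 6164 [565.2 177.3] [63.3 85.6] 18.8 z [19. 32. 46.]
coarse top 1041 [565.5 176. ] [51.2 70.6] 17.3 z [41. 45. 48.]
pan 1937 [648.8 -16.7] [68.2 81.2] 80.4 z [79. 85. 87.]
case 9195 [479.5 -61.5] [112.9 159. ] 90.0 z [40. 42. 44.]
knob 1217 [536.6  -9.2] [17.9 49.4] 74.8 z [110. 119. 121.]
bar 1427 [581.5 -16.2] [54.2 70.7] 28.7 z [86. 96. 99.]
stop 1683 [699.7 -24.2] [39.2 76.5] 0.1 z [85. 94. 99.]
vice 2371 [402.5 150.1] [ 37.8 200.1] 1.2 z [31. 36. 46.]
drawer 2571 [[ 452. -341.   95.]
 [ 476. -270.   97.]
 [ 655. -167.  105.]
 [ 834. -162.  111.]
 [ 893.  -52.  112.]]
```

View pics/ortho.png

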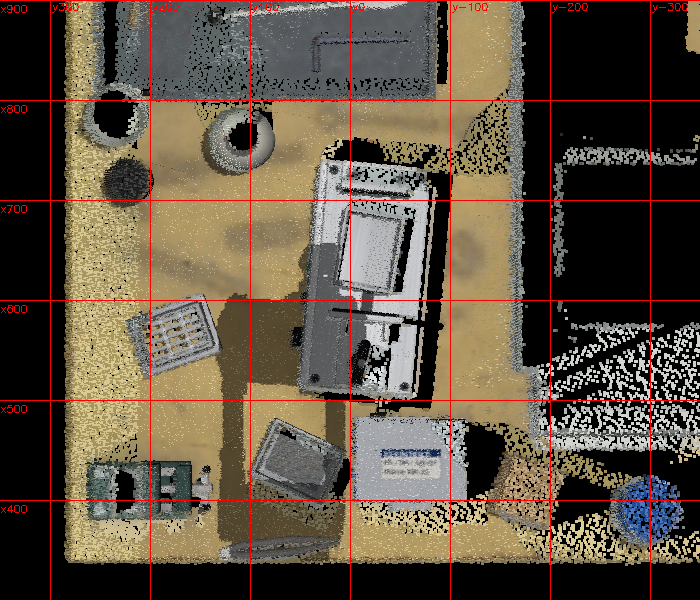

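```bash
cat > fit.py <<'E'
import numpy as np
from scipy.optimize import least_squares
def outl(p,c,w,h):
    t=c[2];R=np.array([[np.cos(t),np.sin(t)],[-np.sin(t),np.cos(t)]])
    q=np.abs((p[:,:2]-c[:2])@R.T);dx=q[:,0]-w/2;dy=q[:,1]-h/2
    return np.where((dx>0)&(dy>0),np.hypot(dx,dy),np.maximum(dx,dy))
def fit(p,c0,w,h):  # p in mm; long side h along direction at c[2]+90deg
    s=lambda c:np.maximum(0,np.abs(outl(p,c,w,h))-1.5)
    r=least_squares(s,c0,loss="soft_l1",f_scale=1.5,x_scale=[1,1,.02])
    return np.round([r.x[0],r.x[1],np.degrees(r.x[2])],1),round(float(np.median(np.abs(outl(p,r.x,w,h)))),2),len(p)
def sel(W,b,z):
    P=W.reshape(-1,3)*1000
    return P[(P[:,0]>b[0])&(P[:,0]<b[1])&(P[:,1]>b[2])&(P[:,1]<b[3])&(P[:,2]>z[0])&(P[:,2]<z[1])]
E
python3 - <<'E'
from fit import *
for n in("scene","side","wrist"):
    W=np.load(n+"0.npz")["W"]
    print(n)
    for nm,b,z,c0,w,h in(("fine",(390,500,0,105),(42,50),(447,48,np.radians(-27)),57,75),("pan",(600,695,-62,30),(83,90),(649,-17,np.radians(85)),57,75),
      ("ctop",(515,620,125,230),(43,49),(565,177,np.radians(17)),43,61)):
        p=sel(W,b,z)
        if nm=="pan": c0=(649,-17,np.radians(85))
        if len(p)>20: print(nm,fit(p,np.array(c0,float),w,h),np.round(np.median(p[:,2]),1))
    p=sel(W,(600,880,-215,-150),(60,125))
    print("mill edge y",len(p)and np.round(np.percentile(p,[2,20,50,80,98],axis=0)).tolist())
    p=sel(W,(510,570,-40,10),(112,125)); print("knob",len(p), np.round(p.mean(0)))
    d=p[:,:2]-p[:,:2].mean(0);u=np.linalg.svd(d,full_matrices=0)[2][0];print(u,np.round(np.percentile(d@u,[2,98])))
E
```

```text
scene
fine (array([437.6,  53.3, -24.4]), 1.11, 149) 45.7
pan (array([648.4, -16.5,  80.5]), 1.4, 159) 86.0
ctop (array([565.2, 176.1,  18.6]), 0.93, 119) 46.0
mill edge y [[614.0, -208.0, 61.0], [662.0, -168.0, 73.0], [743.0, -166.0, 94.0], [826.0, -164.0, 114.0], [875.0, -161.0, 124.0]]
knob 113 [537.  -8. 118.]
[-0.97018196  0.24237772] [-22.  22.]
side
fine (array([437.3,  54. , -24.7]), 1.13, 195) 44.7
pan (array([648. , -16.5,  79.8]), 1.25, 114) 84.6
ctop (array([564.6, 175.9,  19.9]), 0.93, 108) 44.7
mill edge y [[606.0, -170.0, 61.0], [651.0, -167.0, 73.0], [731.0, -165.0, 93.0], [818.0, -164.0, 112.0], [873.0, -161.0, 123.0]]
knob 86 [534.  -7. 117.]
[-0.97714232  0.21258619] [-22.  21.]
wrist
fine (array([439.1,  51.9, -25. ]), 0.88, 1215) 45.6
pan (array([650. , -18. ,  80.3]), 0.84, 1091) 85.7
ctop (array([566.5, 174.2,  19.1]), 0.62, 554) 45.9
mill edge y [[603.0, -167.0, 61.0], [625.0, -166.0, 67.0], [669.0, -166.0, 77.0], [693.0, -165.0, 88.0], [718.0, -165.0, 104.0]]
knob 885 [539. -10. 119.]
[ 0.97161187 -0.23658058] [-21.  21.]
```

Call:
{"api": "servo_tool", "payload": {
  "commands": "13 -40 30 0.15 76; 26 -80 60 0.3 76; 40 -121 90 0.44 76; 52 -161 121 0.44 76; 52 -161 141 0.44 76"
}}

```text
clock: 2.58
position: [0.4365, 0.0526, 0.0882]
tool_rot: [-2.65, -1.684, 0.003]
wrist_force: [0.5, -0.8, 0.3]
opening: 0.886
grip_force: 0.0
```

```bash
python3 - <<'E'
from h import *
from fit import *
s=get_state();print(np.round(pose(s),3).tolist(),s["qpos"],s["wrist_force"],s["opening"],s["clock"])
s,im,d=snap("wrist");W=world("wrist",d,s);np.savez("wrist1.npz",im=im,W=W,d=d)
p=sel(W,(390,500,0,105),(42,50));print(fit(p,np.array([438,52,np.radians(-25)]),57,75))
for n in("scene","side","wrist"):
    W=np.load(n+"0.npz")["W"]
    p=sel(W,(560,800,-172,-155),(60,300));print(n,np.histogram(p[:,2],bins=range(60,301,10))[0],np.round(np.percentile(p[:,1],[5,50,95])))
    p=sel(W,(560,800,-260,-172),(85,300));
    print(np.histogram2d(p[:,1],p[:,2],bins=[range(-260,-160,11),range(85,300,20)])[0].astype(int).tolist())
E
```

```text
[[0.425, 0.905, -0.002, 0.436], [0.905, -0.425, 0.0, 0.053], [-0.001, -0.002, -1.0, 0.088], [0.0, 0.0, 0.0, 1.0]] [ 4.24332381e-02 -3.33946701e-01  1.87511478e+00  2.01211446e-04
  1.60244287e+00  4.80991333e-01] [ 0.50295043 -0.79692585  0.2802483 ] 0.8855145165404453 2.575
(array([438.7,  52.3, -25. ]), 0.88, 2690)
scene [262 262 246 251 263 253 237 240 208 179   2   0   0   0   0   0   0   0
   0   0   0   0   0   0] [-169. -166. -161.]
[[3, 25, 4, 24, 2, 4, 4, 9, 368, 124], [2, 19, 5, 21, 3, 4, 2, 249, 268, 0], [0, 17, 3, 20, 4, 19, 137, 384, 5, 0], [0, 25, 12, 104, 295, 420, 390, 50, 1, 1], [0, 73, 299, 324, 207, 96, 78, 70, 83, 85], [0, 2, 14, 22, 1, 1, 1, 0, 0, 0], [0, 0, 0, 21, 0, 0, 0, 0, 0, 0], [3, 2, 0, 23, 0, 0, 0, 0, 0, 0], [0, 0, 0, 0, 0, 0, 0, 0, 0, 0]]
side [269 274 276 276 275 274 289 285 287 126   0   0   0   0   0   0   0   0
   0   0   0   0   0   0] [-169. -166. -162.]
[[0, 16, 20, 20, 22, 25, 14, 16, 218, 56], [0, 6, 24, 29, 25, 26, 13, 135, 89, 0], [0, 4, 23, 26, 30, 41, 91, 153, 0, 0], [0, 0, 35, 97, 275, 330, 170, 4, 0, 0], [0, 0, 258, 329, 164, 57, 22, 5, 0, 1], [0, 0, 2, 5, 0, 0, 2, 0, 0, 0], [0, 0, 0, 9, 0, 0, 0, 0, 0, 0], [1, 1, 4, 13, 0, 0, 0, 0, 0, 0], [0, 0, 0, 0, 0, 0, 0, 0, 0, 0]]
wrist [937 943 834 318 114   2   3 197 336 427   0   0   0   0   0   0   0   0
   0   0   0   0   0   0] [-167. -166. -165.]
[[0, 0, 0, 0, 0, 0, 0, 0, 0, 0], [0, 0, 0, 0, 0, 0, 0, 0, 0, 0], [0, 0, 0, 0, 0, 0, 0, 0, 0, 0], [0, 0, 0, 0, 0, 0, 0, 0, 0, 0], [0, 0, 49, 0, 0, 0, 0, 0, 0, 0], [0, 0, 0, 34, 0, 0, 0, 0, 0, 0], [0, 0, 0, 173, 0, 0, 0, 0, 0, 0], [0, 0, 0, 90, 0, 0, 0, 0, 0, 0], [0, 0, 0, 0, 0, 0, 0, 0, 0, 0]]
```

Call:
{"api": "servo_tool", "payload": {
  "commands": "33 13 0 -0.15 78; 66 26 0 -0.3 78; 100 39 0 -0.46 78; 133 52 0 -0.62 78; 166 65 0 -0.77 78"
}}

```text
clock: 3.25
position: [0.5711, 0.1752, 0.0909]
tool_rot: [1.82, 2.559, 0.002]
wrist_force: [0.3, -1.0, -0.3]
opening: 0.91
grip_force: 0.0
```

Call:
{"api": "servo_tool", "payload": {
  "commands": "0 0 0 0 78"
}}

```text
clock: 3.38
position: [0.5707, 0.1756, 0.09]
tool_rot: [1.825, 2.557, 0.001]
wrist_force: [0.1, 0.3, 0.5]
opening: 0.913
grip_force: 0.0
```

```bash
python3 - <<'E'
from h import *
from fit import *
s,im,d=snap("wrist");W=world("wrist",d,s);np.savez("wrist2.npz",im=im,W=W,d=d)
print(np.round(pose(s),3).tolist(),np.round(s["qpos"],2),s["opening"],s["clock"])
p=sel(W,(515,620,125,230),(43,49));print(fit(p,np.array([566,175,np.radians(19)]),43,61))
for n,W in(("w0",np.load("wrist0.npz")["W"]),("w2",W),("scene",np.load("scene0.npz")["W"]),("side",np.load("side0.npz")["W"])):
  # deck +x edge: max y of deck-height points per x bin
  p=sel(W,(510,740,0,80),(51,57))
  for x in range(590,730,20):
    q=p[(p[:,0]>x-10)&(p[:,0]<x+10)]
    if len(q)>5: print(n,x,len(q),np.round(np.percentile(q[:,1],[50,97]),1),end=" ; ")
  print()
save("w2.png",im)
E
```

```text
[[-0.325, 0.946, 0.0, 0.571], [0.946, 0.325, 0.0, 0.176], [0.0, 0.0, -1.0, 0.09], [0.0, 0.0, 0.0, 1.0]] [ 0.24  0.1   1.47  0.    1.57 -0.09] 0.912885534993335 3.375
(array([566.5, 175. ,  19. ]), 0.6, 1456)
w0 590 572 [24.  35.4] ; w0 610 645 [19.9 33.5] ; w0 630 476 [22.  32.4] ; w0 650 469 [20.2 30.4] ; w0 670 465 [18.3 28.6] ; w0 690 489 [16.3 26.8] ; w0 710 473 [14.5 24.9] ; 

scene 590 72 [24.1 38.9] ; scene 610 79 [22.1 36.4] ; scene 630 51 [24.  34.8] ; scene 650 56 [19.9 32.8] ; scene 670 58 [19.3 30.5] ; scene 690 63 [13.7 27.8] ; scene 710 54 [15.5 28.4] ; 
side 590 48 [24.8 38.9] ; side 610 64 [20.2 36.9] ; side 630 48 [24.5 34.3] ; side 650 50 [21.3 33.8] ; side 670 52 [19.1 30.5] ; side 690 47 [15.4 28.9] ; side 710 44 [13.  26.1] ;
```

View pics/w2.png

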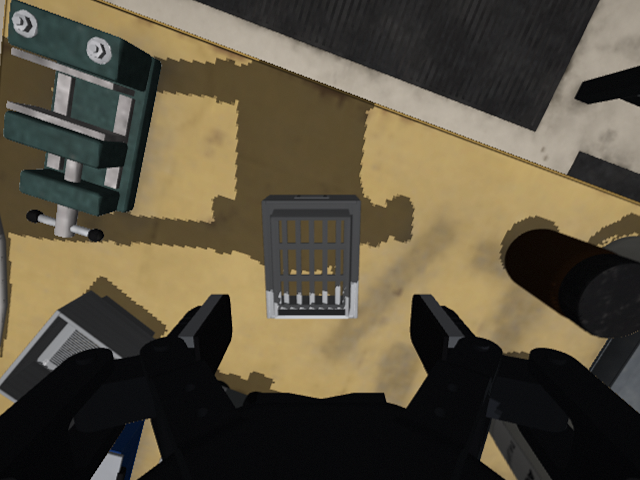

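```bash
python3 - <<'E'
from fit import *
for n in("wrist0","scene0","side0"):
  W=np.load(n+".npz")["W"];p=sel(W,(600,700,-20,80),(5,70))
  p[:,1]+=.093*(p[:,0]-650)
  print(n,[(y,len(q),*np.round(np.percentile(q[:,2],[10,50,90])).astype(int)) for y in range(20,52,2) for q in[p[(p[:,1]>=y)&(p[:,1]<y+2)]] if len(q)>3])
E
```

```text
wrist0 [(20, 215, np.int64(53), np.int64(54), np.int64(55)), (22, 213, np.int64(53), np.int64(54), np.int64(55)), (24, 217, np.int64(53), np.int64(54), np.int64(55)), (26, 219, np.int64(53), np.int64(54), np.int64(55)), (28, 224, np.int64(53), np.int64(54), np.int64(55)), (30, 326, np.int64(41), np.int64(43), np.int64(53)), (32, 214, np.int64(41), np.int64(42), np.int64(43)), (34, 214, np.int64(40), np.int64(41), np.int64(42)), (36, 223, np.int64(38), np.int64(40), np.int64(41)), (38, 223, np.int64(22), np.int64(37), np.int64(38)), (40, 109, np.int64(17), np.int64(30), np.int64(37)), (42, 29, np.int64(22), np.int64(27), np.int64(33))]
scene0 [(20, 24, np.int64(52), np.int64(54), np.int64(56)), (22, 26, np.int64(39), np.int64(54), np.int64(57)), (24, 39, np.int64(41), np.int64(53), np.int64(56)), (26, 52, np.int64(42), np.int64(51), np.int64(57)), (28, 77, np.int64(41), np.int64(48), np.int64(56)), (30, 69, np.int64(40), np.int64(50), np.int64(57)), (32, 42, np.int64(39), np.int64(43), np.int64(57)), (34, 66, np.int64(15), np.int64(40), np.int64(46)), (36, 96, np.int64(16), np.int64(3
[... 209 characters left out ...]
1), np.int64(42))]
side0 [(20, 24, np.int64(39), np.int64(53), np.int64(55)), (22, 29, np.int64(40), np.int64(52), np.int64(54)), (24, 32, np.int64(39), np.int64(42), np.int64(54)), (26, 39, np.int64(40), np.int64(49), np.int64(54)), (28, 51, np.int64(41), np.int64(49), np.int64(54)), (30, 55, np.int64(41), np.int64(49), np.int64(53)), (32, 54, np.int64(39), np.int64(42), np.int64(53)), (34, 37, np.int64(9), np.int64(39), np.int64(41)), (36, 81, np.int64(9), np.int64(33), np.int64(41)), (38, 142, np.int64(12), np.int64(27), np.int64(38)), (40, 120, np.int64(14), np.int64(24), np.int64(36)), (42, 42, np.int64(15), np.int64(24), np.int64(33)), (44, 8, np.int64(18), np.int64(25), np.int64(28))]
```

Call:
{"api": "servo_tool", "payload": {
  "commands": "-15 -33 0 0.15 78; -30 -66 0 0.3 78; -45 -99 0 0.46 78; -60 -132 0 0.62 78; -74 -165 0 0.767 78"
}}

```text
clock: 4.05
position: [0.4355, 0.0495, 0.0909]
tool_rot: [2.656, 1.676, 0.001]
wrist_force: [0.1, 0.1, 0.7]
opening: 0.916
grip_force: 0.0
```

Call:
{"api": "servo_tool", "payload": {
  "commands": "0 0 0 0 78; 0 0 50 0 78; 0 0 84 0 78; 0 0 84 0 78; 0 0 84 0 0"
}}

```text
clock: 4.68
position: [0.4376, 0.0511, 0.008]
tool_rot: [2.649, 1.687, 0.003]
wrist_force: [0.2, 0.1, 0.6]
opening: 0.725
grip_force: 0.0
```

Call:
{"api": "servo_tool", "payload": {
  "commands": "0 0 0 0 0; 0 0 0 0 0; 0 0 0 0 0; 0 0 0 0 0"
}}

```text
clock: 5.18
position: [0.438, 0.0511, 0.0084]
tool_rot: [2.648, 1.686, 0.006]
wrist_force: [0.6, -0.1, 5.9]
opening: 0.695
grip_force: 65.3
```

Call:
{"api": "servo_tool", "payload": {
  "commands": "0 0 -62 0 0; 0 0 -124 0 0; 5 40 -135 0.18 0; 10 80 -135 0.36 0; 15 120 -135 0.54 0"
}}

```text
clock: 5.8
position: [0.5527, 0.0135, 0.1417]
tool_rot: [3.007, 0.91, 0.001]
wrist_force: [-0.2, 0.3, -1.2]
opening: 0.695
grip_force: 65.6
```

Call:
{"api": "servo_tool", "payload": {
  "commands": "15 20 0 0.18 0; 30 40 0 0.36 0; 46 60 0 0.54 0; 61 80 0 0.72 0; 61 80 0 0.764 0"
}}

```text
clock: 6.42
position: [0.6476, -0.019, 0.1401]
tool_rot: [3.13, -0.273, -0.003]
wrist_force: [-0.5, 0.1, -1.9]
opening: 0.687
grip_force: 65.6
```

```bash
cat >> h.py <<'E'
def go(x,y,z,a,show=True):  # mm, tool-y angle deg -> tool shift from measured pose
    s=get_state();T=pose(s);d=np.array([x,y,z])/1000-T[:3,3]
    c=np.degrees(np.arctan2(T[1,1],T[0,1]));sp=-(a-c+90)%180
    sp=(-(a-c)+180)%360-180
    print("at",np.round(T[:3,3]*1000,1),"ang",round(c,1),"q6",round(s["qpos"][5],2),"F",np.round(s["wrist_force"],1),"open",round(s["opening"]*85.4,1),"t",round(s["clock"],2),"=> shift",np.round(T[:3,:3].T@d*1000,1),"spin",round(np.radians(sp),3))
E
python3 - <<'E'
from h import *
go(648.6,-17.8,86,-99.7)
s,im,d=snap("scene");save("s3.png",im[180:400,220:440]);np.savez("scene3.npz",W=world("scene",d),im=im,d=d)
E
```

```text
at [647.6 -19.  140.1] ang -100.0 q6 1.66 F [-0.5  0.1 -1.9] open 58.6 t 6.42 => shift [ 0.9 -1.4 54.1] spin -0.005
```

Call:
{"api": "servo_tool", "payload": {
  "commands": "1 -1 0 0 0; 1 -1 30 0 0; 1 -1 48 0 0; 1 -1 55 0 0; 1 -1 58 0 0"
}}

```text
clock: 7.1
position: [0.6479, -0.0175, 0.0832]
tool_rot: [3.13, -0.267, -0.0]
wrist_force: [-0.3, 0.9, -1.2]
opening: 0.691
grip_force: 65.6
```

Call:
{"api": "servo_tool", "payload": {
  "commands": "0 0 2 0 0; 0 0 3 0 0; 0 0 3 0 0"
}}

```text
clock: 7.48
position: [0.6482, -0.0177, 0.0808]
tool_rot: [3.13, -0.267, 0.001]
wrist_force: [-0.3, -1.0, -0.7]
opening: 0.693
grip_force: 65.4
```

```bash
python3 - <<'E'
from h import *
go(648.6,-17.8,80.4,-99.7)
s,im,d=snap("scene");a=cv2.resize(im[230:350,240:400],None,fx=2.5,fy=2.5)
s,im,d=snap("side");b=cv2.resize(im[210:330,200:360],None,fx=2.5,fy=2.5)
save("p4.png",np.hstack([a,b]))
E
```

```text
at [648.2 -17.7  80.8] ang -99.8 q6 1.66 F [-0.3 -1.  -0.7] open 59.1 t 7.47 => shift [0.4 0.  0.4] spin -0.001
```

View pics/p4.png

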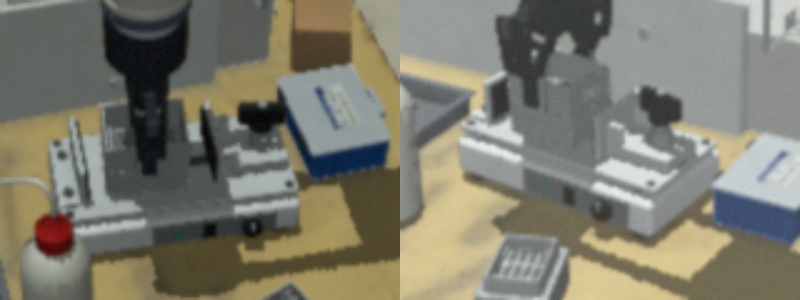

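Call:
{"api": "servo_tool", "payload": {
  "commands": "0 0 1.5 0 0; 0 0 1.5 0 78; 0 0 1.5 0 78; 0 0 1.5 0 78; 0 0 -40 0 78"
}}

```text
clock: 8.2
position: [0.6456, -0.0173, 0.1156]
tool_rot: [3.13, -0.267, -0.014]
wrist_force: [0.2, -0.1, -0.2]
opening: 0.916
grip_force: 0.0
```

Call:
{"api": "servo_tool", "payload": {
  "commands": "0 0 -40 -0.18 78; 0 0 -60 -0.36 78; 0 0 -60 -0.54 78; 0 0 -60 -0.72 78; 0 0 -60 -0.9 78"
}}

```text
clock: 8.82
position: [0.648, -0.0175, 0.1802]
tool_rot: [-2.931, -1.13, 0.0]
wrist_force: [0.2, 0.0, 0.2]
opening: 0.918
grip_force: 0.0
```

```bash
python3 - <<'E'
from h import *
from fit import *
go(566.5,175,60,19)
s,im,d=snap("wrist");W=world("wrist",d,s)
p=sel(W,(600,695,-62,30),(114,122));print(len(p),len(p)>20 and fit(p,np.array([650,-18,np.radians(80)]),57,75),np.median(p[:,2]))
E
```

```text
at [648.  -17.5 180.2] ang -47.8 q6 0.76 F [0.2 0.  0.2] open 78.4 t 8.82 => shift [  68.8 -197.3  120.2] spin -1.167
2204 (array([650.6, -17.9,  80.2]), 0.89, 2204) 117.6779740399178
```

Call:
{"api": "servo_tool", "payload": {
  "commands": "14 -40 0 -0.18 78; 28 -80 20 -0.36 78; 42 -120 50 -0.54 78; 56 -160 80 -0.72 78; 69 -197 80 -0.9 78"
}}

```text
clock: 9.5
position: [0.5656, 0.1762, 0.0965]
tool_rot: [-2.149, -2.287, 0.008]
wrist_force: [-0.5, 0.6, -0.3]
opening: 0.914
grip_force: 0.0
```

Call:
{"api": "servo_tool", "payload": {
  "commands": "0 0 0 -0.15 78; 0 0 0 -0.267 78; 0 0 0 -0.267 78"
}}

```text
clock: 9.88
position: [0.5679, 0.1755, 0.1002]
tool_rot: [-1.835, -2.55, 0.0]
wrist_force: [-0.4, -0.8, -0.6]
opening: 0.915
grip_force: 0.0
```

```bash
python3 - <<'E'
from h import *
from fit import *
go(566.5,175,0,19)
for n in("wrist0","wrist1","scene0","side0"):
  W=np.load(n+".npz")["W"];p=sel(W,(380,500,-40,30),(30,47))
  out=[]
  for x in range(400,500,10):
    q=p[(p[:,0]>x-5)&(p[:,0]<x+5)&(p[:,1]<8)]
    if len(q)>5: out.append((x,len(q),round(float(np.percentile(q[:,1],97)),1),round(float(np.median(q[:,2])),1)))
  print(n,out)
E
```

```text
at [567.9 175.5 100.2] ang 18.5 q6 -0.08 F [-0.4 -0.8 -0.6] open 78.2 t 9.88 => shift [ -0.   -1.5 100.2] spin -0.008
wrist0 [(400, 156, -5.2, 41.9), (410, 342, -5.4, 42.0), (420, 333, -5.3, 41.9), (430, 340, -5.4, 42.1), (440, 348, -5.2, 42.2), (450, 379, 7.0, 42.1), (460, 342, -5.3, 41.9), (470, 338, -5.2, 41.9), (480, 335, -5.3, 41.9), (490, 64, -19.5, 41.5)]
wrist1 [(400, 313, -4.6, 41.6), (410, 671, -4.7, 41.8), (420, 723, -4.7, 41.8), (430, 821, -4.6, 41.9), (440, 895, -4.6, 42.0), (450, 930, 6.5, 41.9), (460, 887, -4.7, 41.8), (470, 373, -4.6, 41.6)]
scene0 [(400, 42, -2.6, 41.5), (410, 49, -1.9, 41.8), (420, 51, -3.0, 41.8), (430, 52, -1.9, 42.7), (440, 52, -0.3, 41.9), (450, 51, -1.8, 42.5), (460, 55, -3.3, 42.5), (470, 50, -2.0, 41.8), (480, 49, -1.7, 42.5)]
side0 [(400, 54, -3.2, 39.7), (410, 59, -3.3, 41.1), (420, 52, -2.7, 40.7), (430, 58, -3.4, 41.1), (440, 50, -3.2, 41.7), (450, 46, 7.4, 41.8), (460, 46, -2.8, 41.0), (470, 52, -3.3, 40.4), (480, 40, -3.6, 40.6)]
```

Call:
{"api": "servo_tool", "payload": {
  "commands": "-3 -1.5 40 0 76; -3 -1.5 85 0 76; -3 -1.5 98 0 76; -3 -1.5 101 0 76; -3 -1.5 102 0 76"
}}

```text
clock: 10.5
position: [0.5688, 0.1723, 0.0003]
tool_rot: [1.832, 2.55, 0.004]
wrist_force: [0.5, -0.0, 0.2]
opening: 0.89
grip_force: 0.0
```

Call:
{"api": "servo_tool", "payload": {
  "commands": "0 0 1 0 76; 0 0 2 0 76; 0 0 2 0 76"
}}

```text
clock: 10.88
position: [0.5677, 0.172, -0.0033]
tool_rot: [1.831, 2.552, 0.001]
wrist_force: [-0.3, -0.3, -0.4]
opening: 0.888
grip_force: 0.0
```

Call:
{"api": "servo_tool", "payload": {
  "commands": "0 0 0 0 0; 0 0 0 0 0; 0 0 0 0 0; 0 0 0 0 0; 0 0 0 0 0"
}}

```text
clock: 11.5
position: [0.5678, 0.1721, -0.0033]
tool_rot: [1.831, 2.552, 0.001]
wrist_force: [0.3, 0.0, 5.6]
opening: 0.69
grip_force: 65.5
```

Call:
{"api": "servo_tool", "payload": {
  "commands": "0 0 -62 0.18 0; 0 0 -113 0.33 0; 0 0 -113 0.33 0"
}}

```text
clock: 11.88
position: [0.5699, 0.1725, 0.1146]
tool_rot: [2.224, 2.213, 0.012]
wrist_force: [0.7, -0.5, -1.5]
opening: 0.693
grip_force: 66.2
```

```bash
python3 - <<'E'
from h import *
go(442,35,110,0)
E
```

```text
at [569.9 172.5 114.6] ang -0.3 q6 0.24 F [ 0.7 -0.5 -1.5] open 59.2 t 11.88 => shift [-138.2 -127.3    3.2] spin -0.005
```

Call:
{"api": "servo_tool", "payload": {
  "commands": "-40 -34 0 0 0; -80 -68 0 0 0; -120 -102 0 0 0; -148 -127 0 0 0; -148 -127 30 0 0"
}}

```text
clock: 12.5
position: [0.4396, 0.0229, 0.0795]
tool_rot: [2.226, 2.214, 0.002]
wrist_force: [0.2, 0.3, -3.0]
opening: 0.696
grip_force: 66.2
```

Call:
{"api": "servo_tool", "payload": {
  "commands": "0 0 20 0 0; 0 0 30 0 0; 0 0 30 0 0"
}}

```text
clock: 12.88
position: [0.439, 0.0246, 0.0477]
tool_rot: [-2.224, -2.216, 0.003]
wrist_force: [0.2, 0.2, -1.6]
opening: 0.696
grip_force: 66.1
```

```bash
python3 - <<'E'
from h import *
go(442,25,38,0)
s,im,d=snap("side");b=im[230:350,260:420]
s,im,d=snap("scene");a=im[230:350,330:490]
save("p5.png",cv2.resize(np.hstack([a,b]),None,fx=2.5,fy=2.5))
E
```

```text
at [439.   24.6  47.7] ang -0.2 q6 -0.02 F [ 0.2  0.2 -1.6] open 59.4 t 12.88 => shift [0.4 3.  9.7] spin -0.003
```

View pics/p5.png

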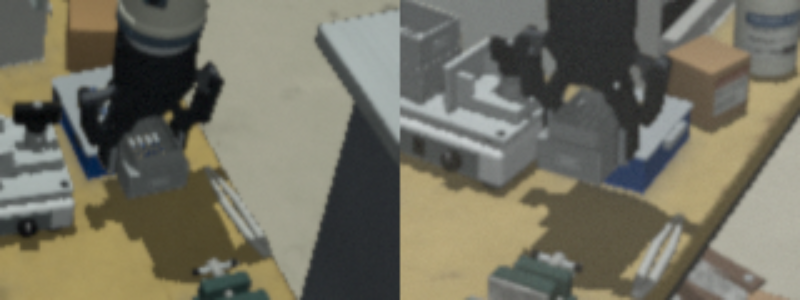

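Call:
{"api": "servo_tool", "payload": {
  "commands": "0 3 8 0 0; 0 3 11 0 0; 0 3 14 0 0; 0 3 16 0 0; 0 3 18 0 0"
}}

```text
clock: 13.6
position: [0.4447, 0.0253, 0.0362]
tool_rot: [2.224, 2.216, 0.007]
wrist_force: [-9.9, 5.3, 21.0]
opening: 0.694
grip_force: 69.8
```

```bash
python3 - <<'E'
from h import *
go(442,25,38,0);print(get_state()["moment"])
s,im,d=snap("side");b=im[230:350,260:420]
s,im,d=snap("scene");a=im[230:350,330:490]
save("p6.png",cv2.resize(np.hstack([a,b]),None,fx=2.5,fy=2.5))
E
```

```text
at [444.7  25.3  36.2] ang -0.2 q6 -0.02 F [-9.9  5.3 21. ] open 59.2 t 13.6 => shift [-0.3 -2.7 -1.8] spin -0.004
[ 0.32164656  1.45387502 -0.18253515]
```

View pics/p6.png

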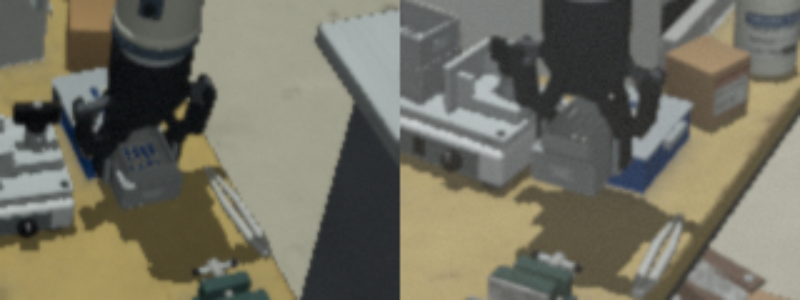

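Call:
{"api": "servo_tool", "payload": {
  "commands": "0 -3 4 0 0; 0 -3 8 0 0; 0 -3 12 0 0; 0 -3 15 0 0; 0 -3 15 0 0"
}}

```text
clock: 14.32
position: [0.4448, 0.0278, 0.0233]
tool_rot: [2.22, 2.216, 0.021]
wrist_force: [-0.6, 14.9, 24.3]
opening: 0.695
grip_force: 80.3
```

```bash
python3 - <<'E'
from h import *
go(442,25,38,0);print(get_state()["moment"])
for n in("side","scene"):
  s,im,d=snap(n);W=world(n,d);r=cut_out("coarse_screen",n)
  if r:
    m=r[0]["mask"];p=W[m&(d>0)]*1000;print(n,r[0]["p"],np.round(np.percentile(p,[2,50,98],axis=0)).tolist())
    # plane directions
    q=p-p.mean(0)
    for y in range(-20,90,8):
      k=p[(p[:,1]>=y)&(p[:,1]<y+8)]
      if len(k)>4: print(y,len(k),np.round(np.percentile(k[:,2],[5,50,95])),end=";")
    print()
E
```

```text
at [444.8  27.8  23.3] ang -0.1 q6 -0.02 F [-0.6 14.9 24.3] open 59.4 t 14.32 => shift [ -2.7  -2.6 -14.8] spin -0.002
[ 1.4555091   0.27489333 -0.07403246]
side 0.85 [[415.0, -7.0, 16.0], [446.0, 53.0, 52.0], [472.0, 73.0, 76.0]]
-12 46 [12. 38. 53.];-4 35 [12. 37. 60.];4 48 [52. 70. 78.];12 46 [41. 67. 81.];20 54 [42. 63. 76.];28 51 [57. 62. 75.];36 74 [39. 58. 74.];44 95 [31. 54. 69.];52 65 [17. 52. 67.];60 177 [18. 29. 59.];68 230 [33. 46. 60.];
scene 0.68 [[408.0, -7.0, -2.0], [441.0, 50.0, 52.0], [475.0, 73.0, 72.0]]
-12 42 [-2. 12. 36.];-4 18 [ 0. 14. 46.];4 18 [-2.  0. 47.];12 33 [-4.  2. 69.];20 43 [ 2. 64. 69.];28 58 [ 4. 62. 71.];36 82 [33. 58. 74.];44 87 [ 3. 56. 69.];52 70 [27. 54. 69.];60 95 [19. 34. 63.];68 163 [33. 48. 62.];
```

Call:
{"api": "servo_tool", "payload": {
  "commands": "-2 0 1 0 0; -4 0 1 0 0; -6 0 1 0 0; -8 0 1 0 0; -9 0 1 0 0"
}}

```text
clock: 15.15
position: [0.4451, 0.0262, 0.024]
tool_rot: [-2.217, -2.218, -0.04]
wrist_force: [-4.9, 45.8, 35.3]
opening: 0.694
grip_force: 81.2
```

```bash
cat > tilt.py <<'E'
from h import *
go(442,25,38,0)
for n in("side","scene"):
  s,im,d=snap(n);W=world(n,d);r=cut_out("coarse_screen",n)
  if r:
    m=r[0]["mask"];p=W[m&(d>0)]*1000;p=p[(p[:,0]>412)&(p[:,0]<470)&(p[:,1]>-20)&(p[:,1]<120)&(p[:,2]>4)]
    print(n,r[0]["p"],np.round(np.percentile(p,[2,50,98],axis=0)).tolist())
    H,_,_=np.histogram2d(p[:,2],p[:,1],bins=[range(0,105,6),range(-20,125,6)])
    for i in range(16,-1,-1): print("%3d "%(i*6),"".join(" .:o#"[min(4,int(np.ceil(v/5)))] for v in H[i]))
E
python3 tilt.py
```

```text
at [445.1  26.2  24. ] ang 0.0 q6 -0.04 F [-4.9 45.8 35.3] open 59.3 t 15.15 => shift [ -0.9  -2.9 -14.1] spin 0.001
side 0.59 [[414.0, -7.0, 19.0], [444.0, 51.0, 54.0], [468.0, 71.0, 79.0]]
 96                          
 90            .             
 84       .                  
 78      .o..                
 72      o...::..            
 66     .#o:::.:...          
 60      .:###o:::.#:        
 54   .o    .:###:.#.        
 48   .:      :oo::#.        
 42   :.      .....##        
 36   .:      .:...#.        
 30    :     .... .#         
 24    :     .....##         
 18    .       ...#.         
 12    :          :          
  6                          
  0                          
scene 0.61 [[415.0, -7.0, 11.0], [438.0, 48.0, 56.0], [469.0, 71.0, 76.0]]
 96           .              
 90            .             
 84                          
 78        ....              
 72        ..... .           
 66       :o:::::.. .        
 60       .o##o::.:#.        
 54          .o##:.#.        
 48    . .   ...:o:#o        
 42   ... .     . :#o        
 36   ...  . ..    #         
 30    :       .  .#         
 24   ..          ::         
 18    o.         o          
 12    :.        ..          
  6   .:.                    
  0    .
```

Call:
{"api": "servo_tool", "payload": {
  "commands": "6 0 2 0 0; 8 0 5 0 0; 8 0 8 0 0; 8 0 11 0 0; 8 0 11 0 0"
}}

```text
clock: 15.98
position: [0.4456, 0.026, 0.0132]
tool_rot: [2.219, 2.214, 0.021]
wrist_force: [-5.5, 12.4, 37.0]
opening: 0.695
grip_force: 85.9
```

```bash
python3 tilt.py
```

```text
at [445.6  26.   13.2] ang -0.2 q6 -0.02 F [-5.5 12.4 37. ] open 59.3 t 15.97 => shift [ -0.9  -3.3 -24.9] spin -0.003
side 0.69 [[415.0, -5.0, 8.0], [444.0, 49.0, 41.0], [468.0, 72.0, 69.0]]
 96                          
 90                          
 84                          
 78                          
 72        :..               
 66       o....              
 60      .o#..::.            
 54        .##o.:..          
 48    ..  ..##o.:.          
 42   .      .o##::..        
 36   ...     .o##:o#        
 30    .     ....#o#.        
 24    .      ....:#o        
 18    .      .....#         
 12           ....#:         
  6    .      ...:#          
  0             .:           
scene 0.74 [[414.0, -6.0, 9.0], [436.0, 45.0, 44.0], [469.0, 73.0, 68.0]]
 96                          
 90                          
 84          ..              
 78          .               
 72          .               
 66        ...: .            
 60        ::.....           
 54       .:##:...           
 48        .o##o:.:.         
 42          ..##:..:        
 36    . .    .:#::o:        
 30    .    .   .:##.        
 24    :    .     .#.        
 18   .:     .    ..         
 12   ..       .  ..         
  6    :         ..          
  0   ..
```

Call:
{"api": "servo_tool", "payload": {
  "commands": "-2 0 -1 0 0; -4 0 -2 0 0; -6 0 -3 0 0; -8 0 -4 0 0; -10 0 -4 0 0"
}}

```text
clock: 16.8
position: [0.4452, 0.0249, 0.0146]
tool_rot: [-2.216, -2.218, -0.041]
wrist_force: [3.2, 50.9, 21.0]
opening: 0.689
grip_force: 84.0
```

```bash
python3 tilt.py
```

```text
at [445.2  24.9  14.6] ang 0.0 q6 -0.04 F [ 3.2 50.9 21. ] open 58.8 t 16.8 => shift [  0.7  -2.8 -23.4] spin 0.001
side 0.95 [[415.0, -8.0, 8.0], [444.0, 46.0, 42.0], [468.0, 71.0, 74.0]]
 96                          
 90                          
 84          ..              
 78        ..                
 72       .:..               
 66      .#.....             
 60      .##o.::.            
 54        .##:.:.           
 48   ..   ..##o.::          
 42   :.      o##::o#        
 36  .:o      .o##:#:        
 30   ...     ...:o#.        
 24    o     .....:#.        
 18    .      ....o#         
 12    .     .....#          
  6   ..       ..#.          
  0             .:           
scene 0.62 [[415.0, -6.0, 13.0], [435.0, 45.0, 46.0], [469.0, 72.0, 67.0]]
 96                          
 90                          
 84                          
 78                          
 72         ..               
 66         .... .           
 60       ::oo.:..           
 54       ..##......         
 48         .#oo:....        
 42     ..  . .##..:o        
 36    ..   .  :oo:o         
 30    .    .   .::#:        
 24    ..        ..#         
 18    :       .  ..         
 12    ..         .          
  6    .         .           
  0    .
```

Call:
{"api": "servo_tool", "payload": {
  "commands": "4 0 -8 0 0; 4 0 -18 0 0; 4 0 -22 0 0; 4 0 -22 0 0"
}}

```text
clock: 17.5
position: [0.4399, 0.0169, 0.0302]
tool_rot: [2.227, 2.216, -0.001]
wrist_force: [0.4, -0.5, -1.7]
opening: 0.696
grip_force: 82.1
```

```bash
python3 tilt.py
```

```text
at [439.9  16.9  30.2] ang -0.3 q6 -0.03 F [ 0.4 -0.5 -1.7] open 59.4 t 17.5 => shift [ 8.1  2.  -7.8] spin -0.005
side 0.96 [[413.0, -8.0, 19.0], [443.0, 41.0, 59.0], [467.0, 63.0, 88.0]]
 96                          
 90       :.                 
 84      :....               
 78     :#..:..              
 72      .##::.:.            
 66  ...  .##:..:            
 60  .. .   .##:::..         
 54  ..      .##::#.         
 48       ..  .##:#          
 42  .   .  .   .##          
 36  .    . .    :#          
 30    .   .    .#           
 24    .        o.           
 18   ..       #o            
 12   ..       .             
  6                          
  0                          
scene 0.87 [[414.0, -8.0, 19.0], [438.0, 38.0, 58.0], [470.0, 63.0, 86.0]]
 96                          
 90        .                 
 84       ....               
 78       ::...              
 72     . :#o....            
 66       .#o#:.:.           
 60    .   ..##:.:..         
 54         ..##::#.         
 48   .     ...o#:o          
 42  ....    ....o#          
 36  ...   . .....:          
 30    :    .....:           
 24    :    ... .            
 18    :.      ..            
 12    .                     
  6    .                     
  0     .
```

Call:
{"api": "servo_tool", "payload": {
  "commands": "2 0 6 0 0; 2 0 12 0 0; 2 0 16 0 0; 2 0 19 0 0; 2 0 20 0 0"
}}

```text
clock: 18.32
position: [0.4422, 0.021, 0.0167]
tool_rot: [2.224, 2.216, 0.009]
wrist_force: [-15.4, 9.3, 37.6]
opening: 0.694
grip_force: 85.6
```

```bash
python3 tilt.py
```

```text
at [442.2  21.   16.7] ang -0.2 q6 -0.03 F [-15.4   9.3  37.6] open 59.2 t 18.32 => shift [  4.1  -0.1 -21.3] spin -0.003
side 0.77 [[412.0, -10.0, 8.0], [444.0, 42.0, 43.0], [468.0, 67.0, 75.0]]
 96                          
 90                          
 84          .               
 78       .:                 
 72      .:...               
 66      oo..:.              
 60      .##o::..            
 54    ..  :##:o:.           
 48   ....  .##::.:          
 42  .... .. :##o:o#         
 36  .:.     ..o#o##         
 30    :...  ....:#o         
 24   .o      ...:#o         
 18   .:.  ......:#          
 12    .    .....#           
  6   ..     ...#:           
  0    .        :            
scene 0.7 [[413.0, -2.0, 19.0], [438.0, 44.0, 46.0], [468.0, 67.0, 71.0]]
 96                          
 90                          
 84                          
 78                          
 72        ....              
 66       ......             
 60       ..::...            
 54        .#o::..           
 48         .:##.::.         
 42    . .   .:#:..#         
 36      ....  :o:::         
 30    .        .o#o         
 24    .   .      #.         
 18    ..   .  . ..          
 12          ... .           
  6             .            
  0
```

Call:
{"api": "servo_tool", "payload": {
  "commands": "0 0 -5 0 0; 0 0 -8 0 0; 0 0 -8 0 78; 0 0 -8 0 78; 0 0 -8 0 78"
}}

```text
clock: 19.15
position: [0.4395, 0.0192, 0.0176]
tool_rot: [-2.226, -2.216, 0.002]
wrist_force: [-0.1, 0.1, 0.8]
opening: 0.915
grip_force: 0.0
```

```bash
python3 tilt.py
```

```text
at [439.5  19.2  17.6] ang -0.2 q6 -0.03 F [-0.1  0.1  0.8] open 78.1 t 19.15 => shift [  5.8   2.4 -20.4] spin -0.004
side 0.97 [[412.0, -8.0, 11.0], [443.0, 37.0, 43.0], [468.0, 65.0, 79.0]]
 96                          
 90          ..              
 84          .               
 78        o:                
 72     .#.o:.               
 66      .#:.:.              
 60       :#o::.             
 54     . .:##::.            
 48     .   :#o::..          
 42  ...  .. :##:::.         
 36  :.#   . .:#o::#         
 30    :.  ..  .#oo:         
 24   .:.   ... .:#          
 18   .:    ...  :#.         
 12   .o   .     #.          
  6    .        o.           
  0            ..            
scene 0.74 [[413.0, -5.0, 12.0], [441.0, 40.0, 43.0], [470.0, 65.0, 73.0]]
 96                          
 90                          
 84                          
 78         .                
 72        ..:.              
 66       .:.:..             
 60       .oo::..            
 54        .##....           
 48        ..o:.:.           
 42     .  . .##:.: .        
 36    . . ....#o:oo         
 30    .   .. ...oo.         
 24   .:    .. .:o#.         
 18         . .  .:          
 12    :.     ....           
  6    .   .  ...            
  0    .     ..
```

Call:
{"api": "servo_tool", "payload": {
  "commands": "0 0 -60 0 78; 0 0 -85 0 78; -30 2 -85 0 0; -53 2 -85 0 0; -53 2 -85 0 0"
}}

```text
clock: 19.98
position: [0.4417, -0.0345, 0.1033]
tool_rot: [2.228, 2.214, -0.0]
wrist_force: [-0.8, 1.1, 0.3]
opening: 0.275
grip_force: 0.0
```

Call:
{"api": "servo_tool", "payload": {
  "commands": "0 0 0 0 0; 0 0 30 0 0; 0 0 54 0 0; 0 0 55 0 0; 0 0 55 0 0"
}}

```text
clock: 20.6
position: [0.4421, -0.0331, 0.0491]
tool_rot: [2.225, 2.217, 0.001]
wrist_force: [0.0, -0.3, 0.0]
opening: 0.004
grip_force: 0.0
```

```bash
python3 tilt.py; python3 - <<'E'
from h import *
s,im,d=snap("side");b=im[230:350,260:420]
s,im,d=snap("scene");a=im[230:350,330:490]
save("p7.png",cv2.resize(np.hstack([a,b]),None,fx=2.5,fy=2.5))
E
```

```text
at [442.1 -33.1  49.1] ang -0.2 q6 -0.15 F [ 0.  -0.3  0. ] open 0.4 t 20.6 => shift [58.1 -0.3 11.1] spin -0.003
side 0.86 [[412.0, -9.0, 11.0], [441.0, 36.0, 44.0], [468.0, 65.0, 79.0]]
 96                          
 90                          
 84                          
 78        o:                
 72     .#::o.               
 66      .#o.:.              
 60       :##:o..            
 54     .  :#o.::            
 48     ..  :#o:::.          
 42  ..:  .  .##.::.         
 36  .:o ... .:##::#         
 30    ..  ..  :###:         
 24    o.   .. ..o#.         
 18   .:.   ......#          
 12    o    .   .#.          
  6   ..    .  .:.           
  0             :            
scene 0.74 [[413.0, -7.0, 13.0], [447.0, 28.0, 52.0], [470.0, 65.0, 82.0]]
 96                          
 90                          
 84         .                
 78      ..#: .              
 72     .##::.               
 66      .oo::.              
 60    ....:#.::.            
 54     ....##....           
 48      . .:::...           
 42   .:... ..##.:..         
 36   .. . ....oo.::         
 30    ...... ..:#:.         
 24    : . .  .. :#          
 18    .   ... . ..          
 12    :.   ......           
  6    .      .              
  0    .  . . .
```

View pics/p7.png

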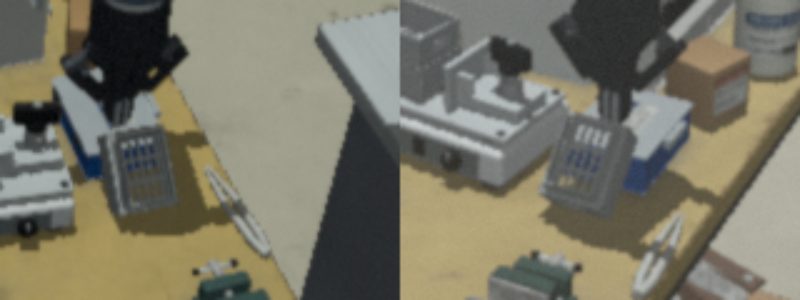

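Call:
{"api": "servo_tool", "payload": {
  "commands": "10 0 -3 0 0; 18 0 -7 0 0; 26 0 -12 0 0; 34 0 -15 0 0; 42 0 -17 0 0"
}}

```text
clock: 21.52
position: [0.442, 0.0091, 0.0656]
tool_rot: [2.226, 2.217, 0.0]
wrist_force: [-0.4, -0.9, -0.6]
opening: 0.001
grip_force: 0.0
```

```bash
python3 tilt.py
```

```text
at [442.    9.1  65.6] ang -0.2 q6 -0.05 F [-0.4 -0.9 -0.6] open 0.1 t 21.52 => shift [15.9 -0.  27.6] spin -0.004
side 0.79 [[412.0, 59.0, 5.0], [439.0, 89.0, 62.0], [468.0, 111.0, 83.0]]
 96                          
 90                          
 84                 ..       
 78                .###:     
 72                ..:###o   
 66                  . .##.  
 60                  ...###: 
 54                .....:.#  
 48                . ...::.  
 42              ..   .:.:.  
 36               ..  :o..   
 30               ..  #::.   
 24               . .:#::    
 18    .        . ...o:::    
 12             .....#::.    
  6    .        .:..o#o:     
  0               ...o#:     
scene 0.69 [[413.0, 57.0, 10.0], [435.0, 69.0, 30.0], [470.0, 119.0, 75.0]]
 96                          
 90                          
 84                          
 78                          
 72                        ::
 66                      ....
 60                     ...  
 54                    ....  
 48                  ....    
 42                ..... . ..
 36               ..... .    
 30              :#:...      
 24              .##..     . 
 18               .##. .  ...
 12               .:.    ..  
  6                .. ..     
  0          .         .
```

Call:
{"api": "servo_tool", "payload": {
  "commands": "-5 0 -10 0 0; -5 0 -30 0 0; -5 0 -50 0 0"
}}

```text
clock: 22.1
position: [0.4419, 0.003, 0.1165]
tool_rot: [2.226, 2.216, 0.0]
wrist_force: [-0.5, -0.2, -0.0]
opening: -0.001
grip_force: 0.0
```

```bash
python3 - <<'E'
from h import *
from fit import *
s,im,d=snap("scene");W=world("scene",d);r=cut_out("coarse_screen","scene")
p=W[r[0]["mask"]&(d>0)]*1000;print(r[0]["p"],np.round(np.percentile(p,[2,50,98],axis=0)).tolist())
a=im[230:400,330:490]
s,im,d=snap("wrist");W=world("wrist",d,s);p=sel(W,(395,500,20,160),(42,50));print(len(p))
if len(p)>50: print(fit(p,np.array([440,90,np.radians(0)]),57,75),np.median(p[:,2]))
save("p8.png",np.hstack([cv2.resize(a,(320,340)),cv2.resize(im,(453,340))]));go(442,90,10,0)
E
```

```text
0.81 [[411.0, 65.0, 12.0], [440.0, 124.0, 44.0], [471.0, 148.0, 74.0]]
1077
(array([ 4.42e+02,  1.02e+02, -1.00e-01]), 1.52, 1077) 44.553818983328
at [442.8   3.2 117. ] ang -0.3 q6 -0.07 F [-0.4 -0.5 -0.6] open -0.2 t 22.25 => shift [ 86.9  -1.5 107. ] spin -0.004
```

View pics/p8.png

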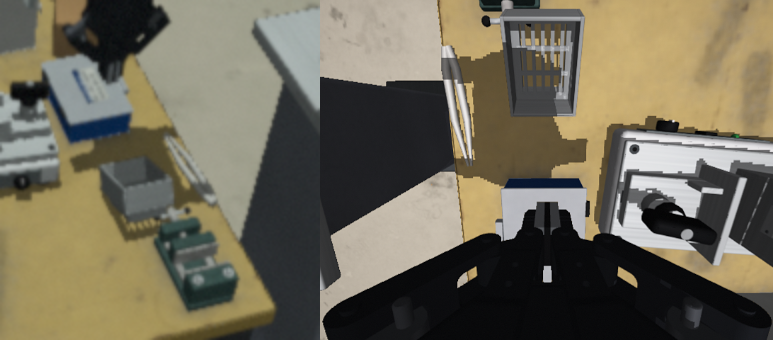

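```bash
cat > t2.py <<'E'
from h import *
def prof(n):
  s,im,d=snap(n);W=world(n,d,s);r=cut_out("coarse_screen",n)
  if not r: print(n,"none");return
  p=W[r[0]["mask"]&(d>0)]*1000;p=p[(p[:,0]>400)&(p[:,0]<490)&(p[:,2]>3)&(p[:,1]>40)&(p[:,1]<190)]
  print(n,r[0]["p"],len(p),np.round(np.percentile(p,[1,99],axis=0)).tolist())
  H,_,_=np.histogram2d(p[:,2],p[:,1],bins=[range(0,97,6),range(40,185,6)])
  for i in range(14,-1,-1): print("%3d|"%(i*6)+"".join(" .:o#"[min(4,int(np.ceil(v/(len(p)/150))))] for v in H[i]))
prof("wrist");prof("side")
E
python3 t2.py
```

```text
wrist 0.83 13761 [[413.0, 65.0, 7.0], [471.0, 144.0, 74.0]]
 84|                        
 78|                        
 72|              :#        
 66|            .:o#        
 60|          .::...#       
 54|        .::.....o.      
 48|       .:....... o      
 42|     .:.........#.      
 36|   .#.........##:       
 30|   .#.......##:.        
 24|    .#....##o  ....     
 18|     #..o##. .....      
 12|      ##o. ...          
  6|      :.. ..            
  0|        :..             
side 0.74 1001 [[410.0, 65.0, 11.0], [470.0, 148.0, 72.0]]
 84|                        
 78|                        
 72|               o.       
 66|             .:#o       
 60|            ...##.      
 54|         .......##      
 48|       ..:......##.     
 42|     ..:.........#      
 36|   .#:...........#.     
 30|   .#o...........#:     
 24|    ::..... . ...o      
 18|    .............       
 12|      ........          
  6|      ......            
  0|        ..
```

Call:
{"api": "servo_tool", "payload": {
  "commands": "46 0 0 0 0; 92 0 0 0 0; 92 0 30 0 0; 92 0 70 0 0; 92 0 85 0 0"
}}

```text
clock: 23.08
position: [0.4402, 0.0954, 0.027]
tool_rot: [-2.223, -2.215, 0.007]
wrist_force: [-0.7, 0.1, 0.1]
opening: -0.003
grip_force: 0.0
```

Call:
{"api": "servo_tool", "payload": {
  "commands": "0 0 0 0 0; -12 0 0 0 0; -24 0 0 0 0; -36 0 0 0 0; -48 0 0 0 0"
}}

```text
clock: 23.7
position: [0.4423, 0.0463, 0.0308]
tool_rot: [2.226, 2.216, 0.001]
wrist_force: [-0.5, -0.6, 0.1]
opening: -0.0
grip_force: 0.0
```

```bash
python3 t2.py; python3 -c "
from h import *
go(442,90,10,0)"
```

```text
wrist 0.67 33630 [[413.0, 50.0, 6.0], [471.0, 129.0, 81.0]]
 84|                        
 78|          ##            
 72|         :.##           
 66|       .:...#:          
 60|      .:... .#.         
 54|     ......  .#         
 48|    .......             
 42|   ........   #.        
 36|  ........    ..        
 30| :.......#              
 24| o#....:#.              
 18|  ##..:o .              
 12|   #oo:...              
  6|    #o:..               
  0|      :.                
side 0.83 879 [[410.0, 59.0, 8.0], [469.0, 131.0, 80.0]]
 84|                        
 78|          .#            
 72|          :##           
 66|        ...o#o          
 60|        ....##o         
 54|      .......##         
 48|     ........##.        
 42|    .........:#o        
 36|   ...........:.        
 30| ..............         
 24| .......:....           
 18|  ..........            
 12|   ........             
  6|    ....:.              
  0|      ..                
at [442.3  46.9  30.5] ang -0.3 q6 0.03 F [ 0.7 -1.2  1.7] open -0.2 t 23.9 => shift [43.1 -0.5 20.5] spin -0.005
```

Call:
{"api": "servo_tool", "payload": {
  "commands": "3 0 -3 0 0; 8 0 -6 0 0; 8 0 -6 0 0; 8 0 -6 0 0"
}}

```text
clock: 24.4
position: [0.4424, 0.0555, 0.0368]
tool_rot: [2.225, 2.217, 0.0]
wrist_force: [-0.4, -2.8, 5.7]
opening: 0.003
grip_force: 2.6
```

```bash
python3 t2.py; python3 -c "
from h import *
go(442,90,10,0)"
```

```text
wrist 0.6 28818 [[413.0, 57.0, 6.0], [472.0, 137.0, 74.0]]
 84|                        
 78|                        
 72|            .#.         
 66|           .oo#         
 60|         .::..#:        
 54|       .::.....#        
 48|   . ..:...... #o       
 42|   ...........  :       
 36|  ::........o:          
 30|  .#......:##.          
 24|   #:....##...  .       
 18|   .#..o#: ...          
 12|    ###......           
  6|    .::....             
  0|      ....              
at [442.4  55.3  36.7] ang -0.2 q6 0.05 F [-0.9 -3.1  4.9] open -0.0 t 24.6 => shift [34.7 -0.6 26.7] spin -0.004Traceback (most recent call last):
  File "t2.py", line 9, in <module>
    prof("wrist");prof("side")
                  ~~~~^^^^^^^^
  File "t2.py", line 6, in prof
    print(n,r[0]["p"],len(p),np.round(np.percentile(p,[1,99],axis=0)).tolist())
                                      ~~~~~~~~~~~~~^^^^^^^^^^^^^^^^^
    return _quantile_unchecked(
        a, q, axis, out, overwrite_input, method, keepdims, weights)
    return _ureduce(a,
                    func=_quantile_ureduce_func,
    ...<5 lines>...
                    overwrite_input=overwrite_input,
                    method=method)
    r = func(a, **kwargs)
    result = _quantile(arr,
                       quantiles=q,
    ...<2 lines>...
                       out=out,
                       weights=wgt)
    slices_having_nans = np.isnan(arr[-1, ...])
                                  ~~~^^^^^^^^^
IndexError: index -1 is out of bounds for axis 0 with size 0
```

Call:
{"api": "servo_tool", "payload": {
  "commands": "0 0 -15 0 0; 0 0 -35 0 0; 0 0 -60 0 0; 0 0 -60 0 0"
}}

```text
clock: 25.1
position: [0.4433, 0.0559, 0.0987]
tool_rot: [2.224, 2.216, 0.005]
wrist_force: [0.0, -0.2, 0.4]
opening: 0.0
grip_force: 0.0
```

```bash
sed -i 's/prof("wrist");prof("side")/prof("wrist");prof("scene")/' t2.py; python3 t2.py; python3 - <<'E'
from h import *
go(442,90,10,0)
s,im,d=snap("side");save("p9.png",np.hstack([cv2.resize(im[220:360,250:410],None,fx=2.5,fy=2.5),cv2.resize(snap("wrist")[1],(400,350))]))
E
```

```text
wrist 0.36 37 [[474.0, 47.0, 150.0], [488.0, 68.0, 167.0]]
 84|                        
 78|                        
 72|                        
 66|                        
 60|                        
 54|                        
 48|                        
 42|                        
 36|                        
 30|                        
 24|                        
 18|                        
 12|                        
  6|                        
  0|                        
scene 0.9 876 [[411.0, 59.0, 11.0], [472.0, 142.0, 73.0]]
 84|                        
 78|                        
 72|              o.        
 66|           ..:##        
 60|          ..:.##.       
 54|       ..::....##       
 48|      .........##:      
 42|   ....:.... ..:#.      
 36|   #o...........o       
 30|  .#o:.... ... :#.      
 24|   ##:.:.. .   .#       
 18|   .o#:..   .....       
 12|   .:##.   .            
  6|    ..   ..             
  0|     .  .               
at [441.5  55.6  95. ] ang -0.2 q6 0.05 F [ 0.2 -0.1  0.9] open 0.1 t 25.3 => shift [34.4  0.6 85. ] spin -0.004
```

View pics/p9.png

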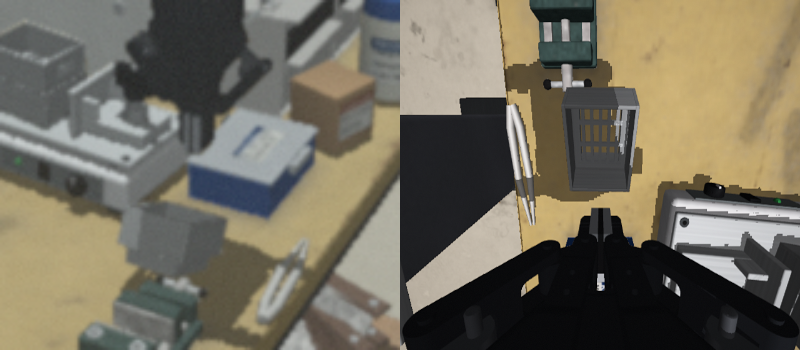

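Call:
{"api": "servo_tool", "payload": {
  "commands": "23 0 0 0 78; 46 0 0 0 78; 46 0 0 0 78; 46 0 35 0 78; 46 0 60 0 78"
}}

```text
clock: 26.02
position: [0.4418, 0.1007, 0.0347]
tool_rot: [-2.226, -2.217, 0.002]
wrist_force: [0.5, -0.3, 0.7]
opening: 0.916
grip_force: 0.0
```

Call:
{"api": "servo_tool", "payload": {
  "commands": "0 0 17 0 78; 0 0 17 0 78; 0 0 17 0 0; 0 0 17 0 0; 0 0 17 0 0"
}}

```text
clock: 26.65
position: [0.4433, 0.1015, 0.0206]
tool_rot: [2.224, 2.216, 0.003]
wrist_force: [0.6, -0.6, 3.4]
opening: 0.696
grip_force: 64.7
```

Call:
{"api": "servo_tool", "payload": {
  "commands": "0 0 0 0 0; 0 0 0 0 0; 0 0 -15 0 0; 0 0 -35 0 0; -20 0 -35 0 0"
}}

```text
clock: 27.28
position: [0.4427, 0.0822, 0.0563]
tool_rot: [2.223, 2.219, 0.003]
wrist_force: [-0.4, -0.6, -1.6]
opening: 0.695
grip_force: 64.9
```

Call:
{"api": "servo_tool", "payload": {
  "commands": "-12 0 0 0 0; -12 0 10 0 0; -12 0 20 0 0; -12 0 28 0 0; -12 0 36 0 0"
}}

```text
clock: 27.9
position: [0.442, 0.0701, 0.02]
tool_rot: [-2.225, -2.217, 0.0]
wrist_force: [-19.4, 0.9, 45.1]
opening: 0.695
grip_force: 69.6
```

```bash
python3 t2.py; python3 -c "
from h import *
go(442,90,10,0)"
```

```text
wrist 0.91 23900 [[414.0, 40.0, 5.0], [473.0, 109.0, 71.0]]
 84|                        
 78|                        
 72|         .              
 66|       .##              
 60|     .::.##             
 54|   .::....#             
 48| .:.....  #o            
 42|........  .#            
 36|.......    .            
 30|.......    o            
 24|....oo     #            
 18|..o##.                  
 12|##:..                   
  6|:o...                   
  0| :..                    
scene 0.85 556 [[412.0, 41.0, 12.0], [472.0, 111.0, 75.0]]
 84|       .                
 78|       .                
 72|         o.             
 66|       .o#o             
 60|     .:::##             
 54|   ...:..##o            
 48| ..... ..o##.           
 42|... .. ...o#            
 36|..:..   :.:#            
 30|.:..   .  o#            
 24|....     ..o            
 18|#..                     
 12|#o   ...                
  6|:                       
  0|                        
at [442.   69.9  20.3] ang -0.2 q6 0.08 F [-8.6  1.8 14.2] open 59.3 t 28.1 => shift [20.1 -0.1 10.4] spin -0.004
```

Call:
{"api": "servo_tool", "payload": {
  "commands": "0 0 -6 0 0; 0 0 -6 0 78; 0 0 -6 0 78; 0 0 -6 0 78; 0 0 -40 0 78"
}}

```text
clock: 28.72
position: [0.44, 0.0693, 0.0555]
tool_rot: [-2.223, -2.214, 0.008]
wrist_force: [-0.7, 0.0, 0.4]
opening: 0.916
grip_force: 0.0
```

Call:
{"api": "servo_tool", "payload": {
  "commands": "-10 0 -50 0 78; -20 0 -60 0 78; -20 0 -60 0 78"
}}

```text
clock: 29.1
position: [0.4425, 0.049, 0.1187]
tool_rot: [2.226, 2.215, 0.001]
wrist_force: [-0.8, 0.1, -0.8]
opening: 0.915
grip_force: 0.0
```

```bash
python3 t2.py; python3 - <<'E'
from h import *
from fit import *
s,im,d=snap("wrist");W=world("wrist",d,s)
p=sel(W,(395,490,15,140),(42,50));print(len(p),fit(p,np.array([442,72,0.]),57,75),np.median(p[:,2]))
go(442,72,8,0)
E
```

```text
wrist 0.84 8962 [[415.0, 46.0, 14.0], [473.0, 123.0, 47.0]]
 84|                        
 78|                        
 72|                        
 66|                        
 60|                        
 54|                        
 48|           . .          
 42|:#:::::::::::#          
 36| #............          
 30| #............          
 24| o............          
 18| o............          
 12| #############          
  6|  .                     
  0|  .     ..              
scene 0.96 897 [[413.0, 45.0, 5.0], [473.0, 127.0, 49.0]]
 84|                        
 78|                        
 72|                        
 66|                        
 60|                        
 54|                        
 48| ... ...... ..:         
 42|.#:..:::.::::#o         
 36|.#...........##         
 30|.#:.:........#o         
 24|.#..:........##         
 18|.#:o:.:::o...##         
 12|.##o:#:ooo ..o.         
  6| .:. ..  .  .           
  0| ... .  .   :           
2209 (array([4.442e+02, 8.440e+01, 4.000e-01]), 0.85, 2209) 45.84339053788861
at [441.3  49.7 116.5] ang -0.2 q6 0.04 F [ 0.1 -0.   0.9] open 78.0 t 29.35 => shift [ 22.3   0.9 108.5] spin -0.004
```

Call:
{"api": "servo_tool", "payload": {
  "commands": "35 3 0 0 78; 35 3 50 0 78; 35 3 95 0 78; 35 3 108 0 78; 35 3 108 0 78"
}}

```text
clock: 29.98
position: [0.4447, 0.0845, 0.0098]
tool_rot: [-2.225, -2.216, 0.002]
wrist_force: [0.7, 0.9, -0.7]
opening: 0.912
grip_force: 0.0
```

Call:
{"api": "servo_tool", "payload": {
  "commands": "0 0 0 0 0; 0 0 0 0 0; 0 0 0 0 0; 0 0 0 0 0; 0 0 0 0 0"
}}

```text
clock: 30.6
position: [0.4469, 0.0846, 0.0127]
tool_rot: [2.224, 2.215, 0.006]
wrist_force: [-0.0, -0.3, 7.1]
opening: 0.689
grip_force: 65.9
```

```bash
python3 -c "
from h import *
go(649,-18,180,-99.8)"
```

```text
at [446.9  84.6  12.7] ang -0.2 q6 0.12 F [-0.  -0.3  7.1] open 58.8 t 30.6 => shift [-101.7  203.3 -166.4] spin 1.738
```

Call:
{"api": "servo_tool", "payload": {
  "commands": "0 0 -60 0 0; 0 0 -120 -0.1 0; -10 30 -150 -0.28 0; -30 70 -150 -0.46 0; -50 110 -150 -0.64 0"
}}

```text
clock: 31.22
position: [0.5565, 0.0335, 0.1615]
tool_rot: [1.406, 2.807, 0.002]
wrist_force: [0.1, 1.1, -1.6]
opening: 0.694
grip_force: 66.0
```

```bash
python3 -c "
from h import *
go(650.6,-17.9,160,80.2)"
```

```text
at [556.5  33.5 161.5] ang 36.8 q6 -0.64 F [ 0.1  1.1 -1.6] open 59.2 t 31.23 => shift [-97.5  44.6   1.7] spin -0.757
```

Call:
{"api": "servo_tool", "payload": {
  "commands": "-25 11 0 -0.18 0; -50 22 0 -0.36 0; -75 34 0 -0.54 0; -97 45 0 -0.7 0; -97 45 0 -0.757 0"
}}

```text
clock: 31.85
position: [0.6497, -0.0184, 0.1593]
tool_rot: [-0.276, -3.128, 0.0]
wrist_force: [0.4, 0.5, -2.1]
opening: 0.694
grip_force: 66.0
```

Call:
{"api": "servo_tool", "payload": {
  "commands": "0 0 0 0 0; 0 0 0 0 0"
}}

```text
clock: 32.1
position: [0.6487, -0.0172, 0.1604]
tool_rot: [0.281, 3.129, 0.0]
wrist_force: [-0.1, 1.1, -1.7]
opening: 0.695
grip_force: 66.0
```

```bash
python3 -c "
from h import *
go(650.6,-17.9,116.7,80.2)"
```

```text
at [648.7 -17.2 160.4] ang 79.8 q6 -1.47 F [-0.1  1.1 -1.7] open 59.3 t 32.1 => shift [-2.  -0.4 43.7] spin -0.008
```

Call:
{"api": "servo_tool", "payload": {
  "commands": "-2 0 0 -0.008 0; -2 0 20 -0.008 0; -2 0 32 -0.008 0; -2 0 38 -0.008 0; -2 0 40 -0.008 0"
}}

```text
clock: 32.72
position: [0.6505, -0.0176, 0.1193]
tool_rot: [-0.266, -3.129, 0.0]
wrist_force: [-0.3, -0.8, -1.2]
opening: 0.692
grip_force: 66.1
```

Call:
{"api": "servo_tool", "payload": {
  "commands": "0 0 2 0 0; 0 0 3 0 0; 0 0 4 0 0; 0 0 4 0 0"
}}

```text
clock: 33.22
position: [0.651, -0.0177, 0.1168]
tool_rot: [0.266, 3.129, 0.0]
wrist_force: [0.0, 0.9, 0.2]
opening: 0.697
grip_force: 66.0
```

```bash
python3 - <<'E'
from h import *
go(650.6,-17.9,116.7,80.2)
from fit import *
for n in("scene","side"):
  s,im,d=snap(n);W=world(n,d);r=cut_out("coarse_screen",n)
  p=sel(W,(600,700,-62,30),(125,158));print(n,[(r_["p"],np.round(r_["rect"])) for r_ in r],len(p),np.round(np.percentile(p,[2,98],axis=0)).tolist())
  save("q_%s.png"%n,im)
E
```

```text
at [651.  -17.7 116.8] ang 80.3 q6 -1.48 F [0.  0.9 0.2] open 59.5 t 33.23 => shift [ 0.4 -0.3  0.1] spin 0.001
scene [(0.81, array([297., 276.,  35.,  28.])), (0.16, array([339., 287.,  36.,  32.]))] 470 [[611.0, -51.0, 126.0], [692.0, 26.0, 153.0]]
side [(0.21, array([274., 272., 106.,  69.]))] 663 [[609.0, -52.0, 126.0], [689.0, 26.0, 155.0]]
```

Call:
{"api": "servo_tool", "payload": {
  "commands": "0 0 1.5 0 0; 0 0 1.5 0 78; 0 0 1.5 0 78; 0 0 1.5 0 78; 0 0 -45 0 78"
}}

```text
clock: 34.05
position: [0.6485, -0.0175, 0.1558]
tool_rot: [-0.266, -3.12, 0.0]
wrist_force: [-0.3, -0.4, 0.5]
opening: 0.912
grip_force: 0.0
```

Call:
{"api": "servo_tool", "payload": {
  "commands": "20 0 -40 0 78; 40 0 -60 0 78; 60 0 -60 0 78; 60 0 -60 0 78"
}}

```text
clock: 34.55
position: [0.5912, -0.0073, 0.2221]
tool_rot: [0.266, 3.129, -0.0]
wrist_force: [-0.1, 0.2, -0.1]
opening: 0.909
grip_force: 0.0
```

```bash
python3 - <<'E'
from h import *
from fit import *
go(536.6,-9.2,100,85)
s,im,d=snap("wrist");W=world("wrist",d,s);np.savez("w9.npz",W=W,im=im,d=d)
p=sel(W,(600,700,-62,30),(146,154));print("coarse",len(p),fit(p,np.array([650,-18,np.radians(80)]),57,75),np.round(np.percentile(p[:,2],[5,50,95]),1))
for i,z in enumerate([(600,640),(640,660),(660,700)]):
  q=p[(p[:,0]>z[0])&(p[:,0]<z[1])]; print(z,len(q),len(q) and np.median(q[:,2]))
p=sel(W,(505,575,-45,25),(112,125));print("knob",len(p),np.round(p.mean(0),1))
r=cv2.minAreaRect(p[:,:2].astype(np.float32));print(r)
save("w9.png",im)
E
```

```text
at [591.2  -7.3 222.1] ang 80.3 q6 -1.47 F [-0.1  0.2 -0.1] open 77.6 t 34.55 => shift [ 53.7 -11.1 122. ] spin -0.082
coarse 1776 (array([652.6, -17.8,  80.2]), 0.83, 1776) [146.6 149.6 150.8]
(600, 640) 748 149.62244689773692
(640, 660) 245 149.76782265207882
(660, 700) 783 149.52619546658158
knob 1041 [537.5 -10.7 119.5]
((538.1702270507812, -11.053385734558105), (12.023232460021973, 45.74716567993164), 76.51302337646484)
```

View pics/w9.png

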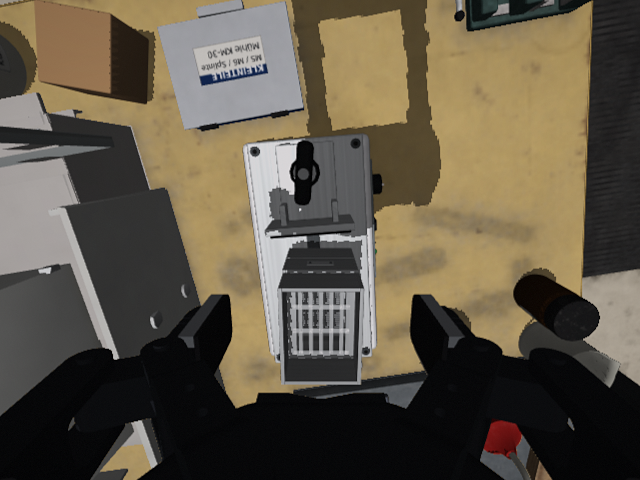

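Call:
{"api": "servo_tool", "payload": {
  "commands": "26 -6 0 0.066 40; 52 -12.5 40 0.066 40; 52 -12.5 80 0.066 40; 52 -12.5 108 0.066 40; 52 -12.5 116 0.066 40"
}}

```text
clock: 35.22
position: [0.5373, -0.0111, 0.1022]
tool_rot: [-0.369, -3.115, 0.0]
wrist_force: [-0.0, 0.5, 0.9]
opening: 0.469
grip_force: 0.0
```

Call:
{"api": "servo_tool", "payload": {
  "commands": "0 0 0 0 40; 0 0 0 0 0; 0 0 0 0 0; 0 0 0 0 0; 0 0 0 0 0"
}}

```text
clock: 35.85
position: [0.5392, -0.0114, 0.1071]
tool_rot: [0.369, 3.116, -0.001]
wrist_force: [-0.3, -1.8, 5.5]
opening: 0.12
grip_force: 61.6
```

```bash
python3 -c "
from h import *
go(538+41.5*.9957,-11-41.5*.0925,105,76.5)"
```

```text
at [539.2 -11.4 107.1] ang 76.5 q6 -1.42 F [-0.3 -1.8  5.5] open 10.3 t 35.85 => shift [-39.8   6.    2.3] spin -0.0
```

Call:
{"api": "servo_tool", "payload": {
  "commands": "-4 0.6 0 0 0; -8 1.1 0 0 0; -12 1.7 0 0 0; -16 2.3 0 0 0; -20 2.8 0 0 0"
}}

```text
clock: 36.48
position: [0.559, -0.0132, 0.1071]
tool_rot: [0.369, 3.118, -0.0]
wrist_force: [-5.3, -1.3, 8.1]
opening: 0.117
grip_force: 61.9
```

Call:
{"api": "servo_tool", "payload": {
  "commands": "-3 0.4 0 0 0; -6 0.8 0 0 0; -9 1.2 0 0 0; -12 1.6 0 0 0; -15 2.1 0 0 0"
}}

```text
clock: 37.1
position: [0.5733, -0.0145, 0.1071]
tool_rot: [0.37, 3.119, -0.0]
wrist_force: [-4.8, -1.8, 8.1]
opening: 0.121
grip_force: 62.0
```

Call:
{"api": "servo_tool", "payload": {
  "commands": "-1 0.1 0 0 0; -2 0.3 0 0 0; -3 0.4 0 0 0; -4 0.6 0 0 0; -4 0.6 0 0 0"
}}

```text
clock: 37.72
position: [0.5774, -0.0149, 0.1071]
tool_rot: [0.37, 3.119, -0.0]
wrist_force: [-3.3, -1.9, 7.6]
opening: 0.12
grip_force: 61.9
```

```bash
python3 -c "
from h import *
go(538+41.5*.9957,-11-41.5*.0925,105,76.5)"
```

```text
at [577.4 -14.9 107.1] ang 76.5 q6 -1.42 F [-3.3 -1.9  7.6] open 10.2 t 37.73 => shift [-1.9  0.5  2.1] spin -0.0
```

Call:
{"api": "servo_tool", "payload": {
  "commands": "-0.5 0.1 0 0 0; -1 0.1 0 0 0; -1.5 0.2 0 0 0; -2 0.3 0 0 0; -2 0.3 0 0 0"
}}

```text
clock: 38.35
position: [0.5792, -0.0151, 0.1071]
tool_rot: [0.37, 3.12, -0.0]
wrist_force: [-5.7, -1.1, 8.3]
opening: 0.124
grip_force: 62.0
```

Call:
{"api": "servo_tool", "payload": {
  "commands": "-0.5 0.1 0 0 0; -1 0.1 0 0 0; -1.5 0.2 0 0 0; -2 0.3 0 0 0; -2 0.3 0 0 0"
}}

```text
clock: 38.98
position: [0.5797, -0.0151, 0.1071]
tool_rot: [-0.369, -3.116, 0.001]
wrist_force: [-12.5, -0.8, 11.8]
opening: 0.118
grip_force: 62.4
```

```bash
cat > gap.py <<'E'
from h import *
from fit import *
go(580,-15,105,76.5)
for n in("scene","side"):
  s,im,d=snap(n);W=world(n,d)
  p=sel(W,(600,730,-70,35),(146,154))
  if len(p)>30: print(n,"coarse",len(p),fit(p,np.array([670,-20,np.radians(83)]),57,75),np.median(p[:,2]))
E
python3 gap.py
```

```text
at [579.7 -15.1 107.1] ang 76.5 q6 -1.42 F [-12.5  -0.8  11.8] open 10.1 t 38.98 => shift [-0.3  0.2  2.1] spin -0.0
scene coarse 192 (array([669.5, -14.8,  84.8]), 1.27, 192) 149.37313507324356
side coarse 115 (array([669.6, -15.1,  85. ]), 1.21, 115) 148.17988019286207
```

Call:
{"api": "servo_tool", "payload": {
  "commands": "0 0 0 0.17 0; 0 0 0 0.34 0; 0 0 0 0.51 0; 0 0 0 0.68 0; 0 0 0 0.85 0"
}}

```text
clock: 39.7
position: [0.5784, -0.0169, 0.1071]
tool_rot: [-1.629, -2.681, 0.01]
wrist_force: [-18.8, -7.5, 14.6]
opening: 0.119
grip_force: 62.8
```

Call:
{"api": "servo_tool", "payload": {
  "commands": "0 0 0 0.15 0; 0 0 0 0.28 0; 0 0 0 0.28 0"
}}

```text
clock: 40.08
position: [0.5776, -0.0172, 0.107]
tool_rot: [-1.983, -2.431, 0.013]
wrist_force: [-20.4, -7.9, 15.6]
opening: 0.118
grip_force: 62.9
```

```bash
python3 gap.py; python3 -c "
from h import *
print(get_state()['moment'])"
```

```text
at [577.6 -17.2 107. ] ang 11.6 q6 -0.29 F [-20.4  -7.9  15.6] open 10.1 t 40.08 => shift [1.7 2.8 2. ] spin -1.133
scene coarse 209 (array([669.3, -14.6,  84. ]), 1.51, 209) 149.66896839084345
side coarse 128 (array([668.1, -14.6,  84.8]), 1.47, 128) 148.36830208384526
[-0.97973535  3.57065331 -0.03340677]
```

Call:
{"api": "servo_tool", "payload": {
  "commands": "0 0 0 0 45; 0 0 0 0 45; 0 0 0 0 45; 0 0 -40 0 45; 0 0 -90 0 45"
}}

```text
clock: 40.8
position: [0.5809, -0.0148, 0.1944]
tool_rot: [-1.98, -2.435, 0.003]
wrist_force: [0.5, -0.4, -0.1]
opening: 0.526
grip_force: 0.0
```

Call:
{"api": "servo_tool", "payload": {
  "commands": "0 0 -20 -0.18 60; -5 0 -40 -0.36 60; -10 0 -50 -0.54 60; -10 0 -50 -0.72 60; -10 0 -50 -0.9 60"
}}

```text
clock: 41.42
position: [0.5839, -0.0248, 0.2453]
tool_rot: [0.716, 3.059, 0.0]
wrist_force: [0.4, 0.1, -0.3]
opening: 0.7
grip_force: 0.0
```

```bash
python3 - <<'E'
from h import *
from fit import *
go(580,-15,105,76.5)
s,im,d=snap("wrist");W=world("wrist",d,s);save("w10.png",im)
p=sel(W,(600,730,-70,35),(146,154))
if len(p)>30: print("coarse",len(p),fit(p,np.array([670,-17,np.radians(84.7)]),57,75),np.median(p[:,2]))
p=sel(W,(540,615,-55,25),(113,125));print("knob",len(p),cv2.minAreaRect(p[:,:2].astype(np.float32)))
u=np.array([-.9957,.0925])  # shaker +y
for nm,z,b in(("bar",(90,101),(600,650,-60,25)),("stop",(90,101),(695,745,-70,20)),("pan/fine",(60,84),(600,730,-60,30))):
  p=sel(W,b,z); 
  if len(p)>10: t=p[:,:2]@u;print(nm,len(p),np.round(np.percentile(t,[2,50,98]),1))
c=np.array([670,-17.]);print("coarse t",c@u)
E
```

```text
at [583.9 -24.8 245.3] ang 63.7 q6 -1.21 F [ 0.4  0.1 -0.3] open 59.8 t 41.42 => shift [  7.8   7.  140.3] spin -0.224
coarse 1029 (array([671.3, -16.3,  84.8]), 0.88, 1029) 149.66927986954312
knob 798 ((578.2696533203125, -14.833183288574219), (12.276119232177734, 45.991233825683594), 12.17054271697998)
bar 985 [-629.6 -623.4 -620. ]
stop 125 [-715.1 -704.7 -703.5]
pan/fine 1310 [-620.8 -613.  -598.7]
coarse t -668.6915
```

View pics/w10.png

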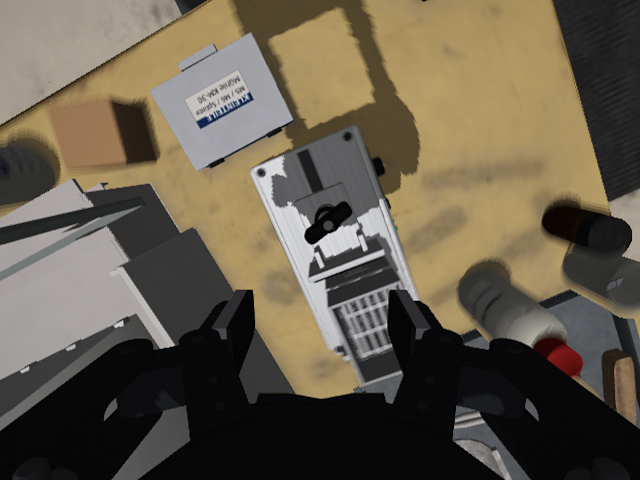

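```bash
python3 -c "
from plant import *
print(hand_in())"
```

```text
the job is handed in; nothing more can be done
None
```

I handed the job in at about 41 s of the 72 s limit, with no verdict returned: both screens measure home on the pan and the coarse one is right way up. The stack measures held to within about 2 mm between stop and bar, and the wing knob is turned clockwise to at least 1.1 rad.

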